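# Tip nuts into the inspection dish and hold the reading loupe in focus

## Task

Pick up the scoop tray and tip its three nuts into the round dish of the inspection stand, without touching the nuts with the gripper, then stand the empty tray upright on the worktop and let go of it. Then take the reading loupe by its handle and hold it level, with its lens centred over the dish and at the height of the pointer on the stand's post, touching nothing else. Finish while still holding it there, and leave the pointer's setting and the other things on the worktop as they are.

Things in the scene. Friction and masses are not known exactly. Their poses are not given: they have to be found in the camera images.
- stand: fixed inspection stand: aluminium slab 124 (x) x 172 (y) x 8 mm with a round steel dish and a 10 mm post. Origin on the worktop under the dish's centre, z up. Dish 118 mm across, about 104 mm inside, rim 40 mm and inner floor 11 mm above the worktop. The post, 190 mm high, stands 90 mm from the dish's axis along +y; its black collar, 24 mm across, 16 mm high, has a flat pointer to the dish.
- dish_centre (a point): centre of the dish's inner floor, 11 mm above the worktop; axes as the stand's.
- focus_mark (a point): tip of the pointer on the collar, 62 mm from the dish's axis along the stand's +y, at mid thickness of the pointer (3 mm thick); its height, 115 to 165 mm above the worktop, marks the focal height for the middle of the lens. The collar is held only by 3 N of friction and must stay where it is set. Axes as the stand's.
- scoop_tray: grey scoop tray, 100 (x) x 72 mm (y), 140 g. Origin under its floor's centre, z up. The front at x = -50 mm is open (no lip); floor 3 mm thick, side walls 27 mm high, 3 mm thick, back wall 34 mm high at x = 47 to 50. Behind it stands the handle, a block from x = 48 to 90, 14 mm thick in y (grip across it), 62 mm high, on y = 0. Nuts slide on it from about 0.4 rad (23 deg) of tilt.
- nut_1: hexagonal steel nut, 22 mm across flats, 25 mm across corners, 14 mm thick, 30 g, one of three alike that lie flat in the scoop tray. Its origin is the centre of its underside.
- nut_2: hexagonal steel nut, 22 mm across flats, 25 mm across corners, 14 mm thick, 30 g, one of three alike that lie flat in the scoop tray. Its origin is the centre of its underside.
- nut_3: hexagonal steel nut, 22 mm across flats, 25 mm across corners, 14 mm thick, 30 g, one of three alike that lie flat in the scoop tray. Its origin is the centre of its underside.
- loupe: reading loupe lying flat, 100 g: black ring 68 mm across, 14 mm high, with a clear lens. Origin at the underside on the lens's axis; z is the lens's axis, up. The black handle block runs along -x, from x = -50 to -120 mm, 18 mm wide in y (flat sides, grip it across), 26 mm high from the same underside; neck before it 14 mm wide, 12 mm high. It balances near x = -60.
- lens (a point): middle of the loupe's lens, 7 mm above the loupe's underside; axes as the loupe's.
- screwdriver: screwdriver with a red handle, 187 mm long, lying along its y; bystander.
- tape_roll: small roll of dark tape lying flat, 58 mm across, 19 mm high; bystander.
- gland_box: white box with a brass end, 36 by 96 by 34 mm, long along its y; bystander.

How it is judged:
On the way, in this order (a step that is already met when the one before it is completed fails the run):
1. the tray is lifted and tipped over the dish (height (world z) of scoop_tray above 0.04 m and angle between scoop_tray's own z axis and vertical above 0.25 rad and horizontal distance between scoop_tray and dish_centre below 0.16 m), for 0.1 s.
2. all three nuts lie in the dish (horizontal distance between each of nut_1, nut_2, nut_3 and dish_centre below 0.055 m and z of nut_1 in the frame of dish_centre between -0.005 and 0.035 m and z of nut_2 in the frame of dish_centre between -0.005 and 0.035 m and z of nut_3 in the frame of dish_centre between -0.005 and 0.035 m), for 0.1 s.
3. the empty tray stands upright on the worktop, released (height (world z) of scoop_tray below 0.006 m and angle between scoop_tray's own z axis and vertical below 0.06 rad and linear speed of scoop_tray below 0.02 m/s and contact force between the fingers and scoop_tray below 0.1 N), for 0.2 s.
4. the loupe is lifted off the worktop in the fingers (height (world z) of lens above 0.04 m and contact force between the fingers and loupe above 1 N), for 0.2 s.
At the end, for the whole second after the job is handed in: The gripper holds the loupe still, touching nothing else, level within 0.12 rad, lens centre within 18 mm of the dish's axis and 8 mm of the pointer's height. All nuts lie in the dish (within 55 mm of its axis, under 35 mm above its floor); the tray stands released, upright within 0.06 rad (all of step 2 and all of step 3 and contact force between the fingers and loupe above 1 N and contact force between loupe and stand below 0.1 N and contact force between loupe and scoop_tray below 0.1 N and contact force between loupe and nut_1 below 0.1 N and contact force between loupe and nut_2 below 0.1 N and contact force between loupe and nut_3 below 0.1 N and contact force between loupe and screwdriver below 0.1 N and contact force between loupe and tape_roll below 0.1 N and contact force between loupe and gland_box below 0.1 N and angle between loupe's own z axis and vertical below 0.12 rad and horizontal distance between lens and dish_centre below 0.018 m and z of lens in the frame of focus_mark between -0.008 and 0.008 m and linear speed of loupe below 0.02 m/s); the arm keeps its last pose, push and grip.
It fails at once if the gripper touches a nut (contact force between the fingers and nut_1 above 0.5 N or contact force between the fingers and nut_2 above 0.5 N or contact force between the fingers and nut_3 above 0.5 N).
It fails at once if the pointer is shifted by more than 4 mm (distance of focus_mark from where it was at the start of the episode above 0.004 m).
It fails at once if the red screwdriver is moved by more than 30 mm (distance of screwdriver from where it was at the start of the episode above 0.03 m).
It fails at once if the roll of tape is moved by more than 30 mm (distance of tape_roll from where it was at the start of the episode above 0.03 m).
It fails at once if the white gland box is moved by more than 30 mm (distance of gland_box from where it was at the start of the episode above 0.03 m).
It also fails if it takes over 64 s, if anything falls off the work surface, if the arm or the gripper's body presses on something with over 40 N, if the wrist force passes 120 N, or if a joint passes its speed limit or range.

## Robot

A 7-joint arm with a two-finger parallel gripper is mounted at the origin on a cart in front of the work surface, level with it; the furniture and walls round the work are solid. World frame = base frame: x ahead of the robot, y to its left, z up, the work surface at z = 0. Lengths are in m, angles in rad, forces in N, time in s.
With the tool pointing down it reaches from about 0.4 to 0.875 m from the base axis. Payload 19.3 kg.
Tool frame: the origin (TCP) lies at the very end of the fingers, on their centre line; the grasp point (between the pads) lies 19 mm behind it; z points along the fingers, y is the line along which they close (so a half turn about z gives the same grasp; the last joint's range is limited). The gripper opens to 85 mm and grips with 20 to 120 N. Pads are 22 mm wide; open, the fingers measure 114 mm over their backs; the gripper's body (76 mm by 85 mm) begins 54 mm behind the grasp point. The pads swing forward as they close: fully open they stand 13 mm farther back than shut.
Start: joints at [-1.329, 0.521, -0.036, 1.599, 0.021, 1.021, -0.113], TCP at [0.192, 0.595, 0.205] pointing down, gripper open.
Joint ranges: [-2.91, 2.91], [-0.3, 2.13], [-1.5, 1.42], [0.17, 2.43], [-1.26, 4.41], [0.16, 1.93], [-2.52, 2.52]. Speed limits (rad/s): [1.89, 1.89, 2.39, 2.39, 3.01, 3.01, 3.01].

## Interface

Orientations are given as [roll, pitch, yaw] about the fixed x, y, z axes, in that order (R = Rz(yaw) Ry(pitch) Rx(roll)).
In Python, from workcell import bot gives the robot as it stands. The module is installed in compiled form; this text tells all that it offers.
- The arm moves only by the tool apply_moves, never from a script. Its arguments are lists of equal length, an entry for each row: "claw": the finger opening in m, from 0 to 0.0854; "xyz": the shift along the tool's x, y, z in m, a list of three; "twist": the turn, a rotation vector about the tool's x, y, z in rad, a list of three. A call has 1 to 20 rows; each row shifts and turns the commanded pose from where the row before left it, along the tool's axes as they then stand; what a row does not reach is not made up. A row lasts 1/10 s, in which the tool goes at most 50 mm and 8.59 degrees, less where a joint would pass 70% of its speed; a pose out of reach is approached as far as the arm can. A call with a gripper value outside its range is refused whole. The fingers move at their own pace and stop on an object; "force" is the grip in N (left out, the last holds). Time passes only in rows, so rows that do not move let the fingers close. It gives the time, the measured TCP pose, the force, the opening and the grip force at its end, in the units of the state.
- bot.observe(): the state, without advancing time (a new reading comes with each control period).
- bot.grab_frame(name): name is "scene" or "side" or "wrist"; returns a dict with "img" (480x640x3 uint8, red, green, blue), "vfov" (degrees; the focal length in pixels is half the picture's height over the tangent of half this angle, whatever the lens; pixels are square), "cx", "cy" (the principal point, pixels), "view" (4x4, takes a point from world to camera coordinates). Camera axes: x right, y up, looking along -z (the intrinsics and any distortion apply to the point x, -y, -z); pixel columns grow to the right and rows downward; lengths in m; the calibration is good to about 2 mm. A picture is of the moment at which its call begins. There is no depth.
- bot.job_done(): hands the job in; it is judged then, once.
Trained networks look in the newest picture that a camera, given by its name, has taken for a name from the list of things; names that differ only in an ending like _2 or _b are one class to them, and where a whole thing is asked for, a point or a joint stands for the part that bears it (a point fixed in the world has none). Each returns a list of dicts, best first, with "score" (0 to 1); they miss things now and then, are a little off and sometimes report something else, mostly with a low value. They report only what shows in the picture. A call takes as long as a camera call.
- bot.find_in(camera, query): "position" ([x, y, z] in m, in world coordinates, good to about 4 mm: the middle of the surface that is visible of it).
The state is a dict: "clock": time; "qpos": joint angles; "qd": joint speeds; "joint_efforts": joint torques, N m; "position": TCP position; "tool_rot": TCP orientation; "force": force on the tool from outside, world axes, zero at the start; "moment": the same for the moment, N m; "grip_width": finger opening in m; "finger_force": force on a finger pad.
Only numpy, scipy, OpenCV 4.12 (cv2) and the standard library are available. Lean on these libraries where they do the work, as an engineer would, in place of code of your own. Each camera call takes 0.05 s, during which the arm holds its last target. There are 200 camera calls.

## Working session

There is one attempt and no reset: what is moved stays moved. The work goes in short steps, Python scripts to look and compute and a tool call to move; the robot and the scene stay as the last step left them, time stands still between calls to the robot, and variables do not carry over. Pictures are saved under pics/ and viewed, at most 10 in all, crops included, and the job is handed in when it is done.

Besides the shell and the picture viewer there is one more tool, called after "Request:" as a command line: name --argument value ..., lists and objects as JSON in quotes. apply_moves: Moves the arm, as the interface text tells. Its arguments: {"type":"object","properties":{"claw":{"type":"array"},"xyz":{"type":"array"},"twist":{"type":"array"},"force":{"type":"number"}},"required":["claw","xyz","twist"]}

```bash
mkdir -p pics
cat > h.py <<'E'
import numpy as np, cv2
from workcell import bot
from scipy.spatial.transform import Rotation as R
def save(cam,fn):
    f=bot.grab_frame(cam); cv2.imwrite('pics/'+fn,f['img'][:,:,::-1]); return f
def ray(f,u,v):
    fl=240/np.tan(np.radians(f['vfov'])/2); V=np.array(f['view']); Ri=V[:3,:3].T
    o=-Ri@V[:3,3]; d=Ri@np.array([(u-f['cx'])/fl,-(v-f['cy'])/fl,-1]); return o,d/np.linalg.norm(d)
def onz(f,u,v,z):
    o,d=ray(f,u,v); return o+d*(z-o[2])/d[2]
def proj(f,p):
    fl=240/np.tan(np.radians(f['vfov'])/2); c=(np.array(f['view'])@np.append(p,1))[:3]
    return np.array([f['cx']+fl*c[0]/-c[2], f['cy']-fl*c[1]/-c[2]])
E
python3 - <<'E'
from h import *
fs={}
for c in ('scene','side'):
    f=save(c,c+'0.png'); print(c,f['vfov'],f['cx'],f['cy'],(-np.array(f['view'])[:3,:3].T@np.array(f['view'])[:3,3]).round(3),[k for k in f])
    for n in ('stand','focus_mark','scoop_tray','nut_1','loupe','lens','screwdriver','tape_roll','gland_box'):
        try: print(n,[(np.round(d['position'],3).tolist(),round(d['score'],2), proj(f,d['position']).round().tolist()) for d in bot.find_in(c,n)[:4]])
        except Exception as e: print(n,e)
s=bot.observe(); print(s)
E
```

```text
scene 52.609671861415116 323.1380633974717 230.08655257334883 [ 0.769 -0.596  0.983] ['img', 'vfov', 'cx', 'cy', 'view']
stand [([0.529, 0.021, 0.011], 0.8, [333.0, 208.0])]
focus_mark [([0.522, 0.067, 0.153], 0.46, [338.0, 155.0])]
scoop_tray [([0.457, -0.262, 0.005], 0.95, [254.0, 299.0])]
nut_1 [([0.456, -0.24, 0.017], 0.68, [258.0, 288.0]), ([0.443, -0.274, 0.017], 0.42, [245.0, 299.0])]
loupe [([0.489, 0.266, 0.006], 0.98, [353.0, 134.0]), ([0.454, -0.427, 0.033], 0.15, [214.0, 365.0])]
lens [([0.488, 0.271, 0.011], 0.75, [353.0, 132.0]), ([0.388, -0.088, 0.019], 0.2, [261.0, 223.0])]
screwdriver [([0.818, -0.053, 0.012], 0.48, [442.0, 273.0])]
tape_roll [([0.386, -0.088, 0.019], 0.72, [260.0, 223.0]), ([0.44, -0.27, 0.018], 0.59, [245.0, 297.0])]
gland_box [([0.454, -0.428, 0.033], 0.72, [214.0, 366.0])]
side 46.06379902546352 321.5123461998153 235.21177020411943 [-0.286  0.887  0.808] ['img', 'vfov', 'cx', 'cy', 'view']
stand [([0.518, 0.036, 0.009], 0.8, [311.0, 294.0])]
focus_mark [([0.51, 0.083, 0.152], 0.38, [300.0, 252.0])]
scoop_tray [([0.46, -0.268, 0.015], 0.65, [402.0
[... 579 characters left out ...]
239.0])]
{'clock': 1.0, 'qpos': array([-1.32919297,  0.52138715, -0.03632556,  1.59949463,  0.02119748,
        1.02110889, -0.11279795]), 'qd': array([ 0.00043992, -0.00036588, -0.00132138, -0.00045675, -0.00040189,
        0.00233812,  0.00094907]), 'joint_efforts': array([-4.68808412e-04, -9.26826239e+01,  1.97878897e+00, -3.70262182e+01,
        1.81017100e-02,  2.08053483e-03, -4.75876720e-05]), 'position': array([0.19174034, 0.59485333, 0.20470043]), 'tool_rot': array([-3.14157817e+00, -1.43050583e-05,  2.82976917e+00]), 'force': array([0.00969799, 0.37485915, 0.23861227]), 'moment': array([-0.05483549,  0.01991498,  0.02438118]), 'finger_force': 0.0, 'grip_width': 0.08532701355160152}
```

View pics/scene0.png

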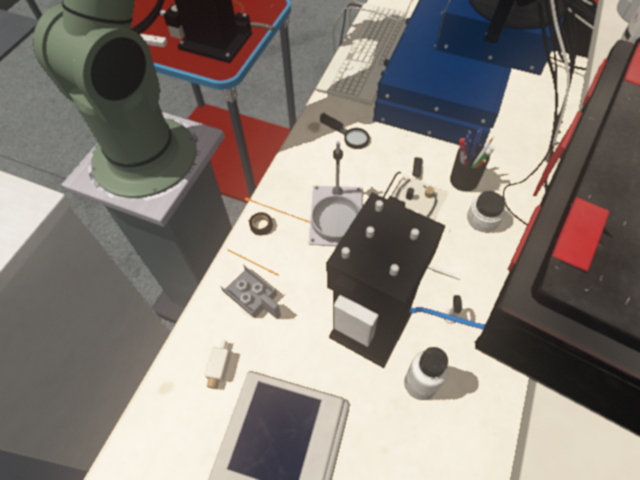

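View pics/side0.png

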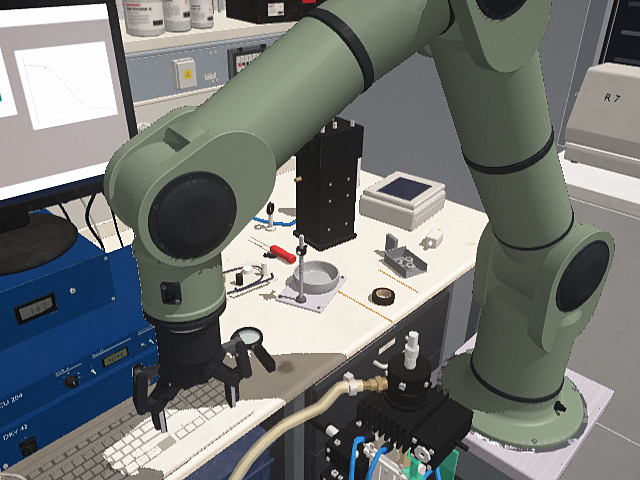

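Request:
apply_moves --claw '[0.085, 0.085, 0.085, 0.085, 0.085, 0.085, 0.085, 0.085, 0.085, 0.085, 0.085, 0.085, 0.085, 0.085, 0.085, 0.085]' --xyz '[[0, 0, -0.04], [0, 0, -0.04], [-0.028, -0.025, -0.012], [-0.028, -0.025, -0.012], [-0.028, -0.025, -0.012], [-0.028, -0.025, -0.012], [-0.028, -0.025, -0.012], [-0.028, -0.025, -0.012], [-0.028, -0.025, -0.012], [-0.028, -0.025, -0.012], [-0.028, -0.025, -0.012], [-0.028, -0.025, -0.012], [-0.028, -0.025, -0.012], [-0.028, -0.025, -0.012], [0, 0, 0], [0, 0, 0]]' --twist '[[0, 0, 0], [0, 0, 0], [0, 0, 0], [0, 0, 0], [0, 0, 0], [0, 0, 0], [0, 0, 0], [0, 0, 0], [0, 0, 0], [0, 0, 0], [0, 0, 0], [0, 0, 0], [0, 0, 0], [0, 0, 0], [0, 0, 0], [0, 0, 0]]'

```text
clock: 2.6
position: [0.4197, 0.2058, 0.4289]
tool_rot: [3.141, 0.0, 2.828]
force: [0.3, 1.1, 0.1]
grip_width: 0.0848
finger_force: 0.0
```

```bash
cat > look.py <<'E'
import sys
from h import *
cam=sys.argv[1]; fn=sys.argv[2]
f=save(cam,fn); import pickle; pickle.dump(f,open('pics/'+fn+'.pkl','wb'))
V=np.array(f['view']); print('vfov',f['vfov'],f['cx'],f['cy'],'cam',(-V[:3,:3].T@V[:3,3]).round(3),'dir',(-V[2,:3]).round(3),'right',V[0,:3].round(2))
for n in sys.argv[3:]:
    print(n,[(np.round(d['position'],3).tolist(),round(d['score'],2), proj(f,d['position']).round().tolist()) for d in bot.find_in(cam,n)[:4]])
s=bot.observe(); print(s['clock'],s['position'].round(4),s['tool_rot'].round(4),s['qpos'].round(2))
E
python3 look.py wrist w1.png stand focus_mark scoop_tray nut_1 loupe lens tape_roll
```

```text
vfov 67.59323286514734 324.78614931346567 238.58282043491704 cam [0.344 0.232 0.597] dir [ 0.296 -0.095 -0.951] right [0.31 0.95 0.  ]
stand [([0.525, 0.017, 0.011], 0.65, [240.0, 264.0])]
focus_mark [([0.517, 0.078, 0.156], 0.85, [256.0, 286.0])]
scoop_tray [([0.458, -0.262, 0.009], 0.76, [81.0, 275.0])]
nut_1 [([0.417, -0.244, 0.021], 0.75, [74.0, 254.0]), ([0.437, -0.266, 0.014], 0.58, [71.0, 267.0]), ([0.45, -0.239, 0.022], 0.41, [85.0, 270.0]), ([0.516, 0.078, 0.158], 0.24, [255.0, 286.0])]
loupe [([0.488, 0.265, 0.012], 0.7, [371.0, 201.0]), ([0.383, -0.079, 0.018], 0.5, [153.0, 206.0])]
lens [([0.487, 0.272, 0.01], 0.92, [374.0, 200.0])]
tape_roll [([0.382, -0.08, 0.016], 0.78, [152.0, 206.0])]
3.0 [0.4193 0.2066 0.4286] [-3.1414e+00 -2.0000e-04  2.8305e+00] [-0.79  0.09  0.22  1.64 -0.02  1.41  0.7 ]
```

View pics/w1.png

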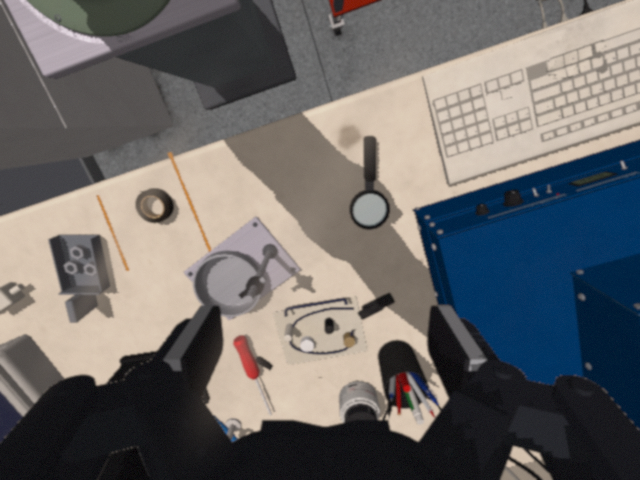

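Run:
```python
from h import *; import pickle
f=pickle.load(open('pics/w1.png.pkl','rb'))
for n,u,v,z in [('dish rim c',230,281,.04),('postbase',270,250,.01),('slab top',257,219,.008),('slab left',187,272,.008),('slab right',299,270,.008),('tray fl',52,237,.027),('tray fr',101,234,.027),('tray bl',60,292,.03),('tray br',107,290,.03),('handle top',82,309,.062),('lens',370,209,.01),('hnd end',370,137,.026),('hnd start',370,180,.026)]:
    print(n,onz(f,u,v,z).round(3)[:2])
# loupe handle via thresholding later
```

```text
dish rim c [ 0.54  -0.001]
postbase [0.517 0.076]
slab top [0.459 0.074]
slab left [ 0.511 -0.08 ]
slab right [0.569 0.111]
tray fl [ 0.378 -0.258]
tray fr [ 0.399 -0.177]
tray bl [ 0.471 -0.296]
tray br [ 0.493 -0.216]
handle top [ 0.503 -0.247]
lens [0.5   0.261]
hnd end [0.387 0.291]
hnd start [0.451 0.273]
```

```bash
cat >> h.py <<'E'
def d2t(d,rpy=None):
    r=bot.observe()['tool_rot'] if rpy is None else rpy
    return R.from_euler('xyz',r).inv().apply(d).round(4)
E
python3 - <<'E'
from h import *
f=bot.grab_frame('scene'); g=bot.grab_frame('side')
for p in [(383,362),(330,345),(410,322)]: print('box base scene',onz(f,*p,0).round(3))
for p in [(328,250),(297,235),(356,240)]: print('box base side',onz(g,*p,0).round(3))
# box top height: bottom (383,362) top (404,275)?
def tri(a,b):
    o1,d1=ray(f,*a);o2,d2=ray(g,*b); A=np.stack([d1,-d2],1); t=np.linalg.lstsq(A,o2-o1,rcond=None)[0]
    return ((o1+t[0]*d1+o2+t[1]*d2)/2).round(3), np.linalg.norm(o1+t[0]*d1-o2-t[1]*d2).round(4)
print('box near-left top', tri((330,262),(298,137)), tri((380,196),(323,128)))
s=bot.observe(); print(d2t(np.array([.5,-.255,.25])-s['position']))
E
```

```text
box base scene [ 0.76  -0.287  0.   ]
box base scene [ 0.647 -0.294  0.   ]
box base scene [ 0.786 -0.184  0.   ]
box base side [ 0.646 -0.168  0.   ]
box base side [ 0.773 -0.169  0.   ]
box base side [ 0.628 -0.271  0.   ]
box near-left top (array([ 0.691, -0.203,  0.302]), np.float64(0.1613)) (array([ 0.672, -0.156,  0.36 ]), np.float64(0.0096))
[-0.2181 -0.4145  0.1787]
```

Request:
apply_moves --claw '[0.085, 0.085, 0.085, 0.085, 0.085, 0.085, 0.085, 0.085, 0.085, 0.085, 0.085, 0.085, 0.085, 0.085]' --xyz '[[-0.018, -0.035, 0.01], [-0.018, -0.035, 0.01], [-0.018, -0.035, 0.01], [-0.018, -0.035, 0.01], [-0.018, -0.035, 0.01], [-0.018, -0.035, 0.015], [-0.018, -0.035, 0.015], [-0.018, -0.035, 0.015], [-0.018, -0.035, 0.015], [-0.018, -0.035, 0.02], [-0.018, -0.035, 0.025], [-0.02, -0.03, 0.025], [0, 0, 0], [0, 0, 0]]' --twist '[[0, 0, 0], [0, 0, 0], [0, 0, 0], [0, 0, 0], [0, 0, 0], [0, 0, 0], [0, 0, 0], [0, 0, 0], [0, 0, 0], [0, 0, 0], [0, 0, 0], [0, 0, 0], [0, 0, 0], [0, 0, 0]]'

```text
clock: 4.5
position: [0.4993, -0.256, 0.2481]
tool_rot: [-3.141, -0.002, 2.828]
force: [0.2, 1.3, -0.1]
grip_width: 0.0851
finger_force: 0.0
```

```bash
python3 look.py wrist w2.png scoop_tray nut_1
```

```text
vfov 67.59323286514734 324.78614931346567 238.58282043491704 cam [ 0.424 -0.23   0.416] dir [ 0.294 -0.096 -0.951] right [ 0.31  0.95 -0.  ]
scoop_tray [([0.442, -0.259, 0.002], 0.83, [305.0, 147.0])]
nut_1 [([0.441, -0.272, 0.013], 0.78, [293.0, 150.0]), ([0.455, -0.239, 0.025], 0.71, [326.0, 154.0])]
4.65 [ 0.5001 -0.2547  0.2495] [3.1410e+00 1.1000e-03 2.8311e+00] [-0.03  0.42  0.55  1.74 -0.25  1.05  1.87]
```

View pics/w2.png

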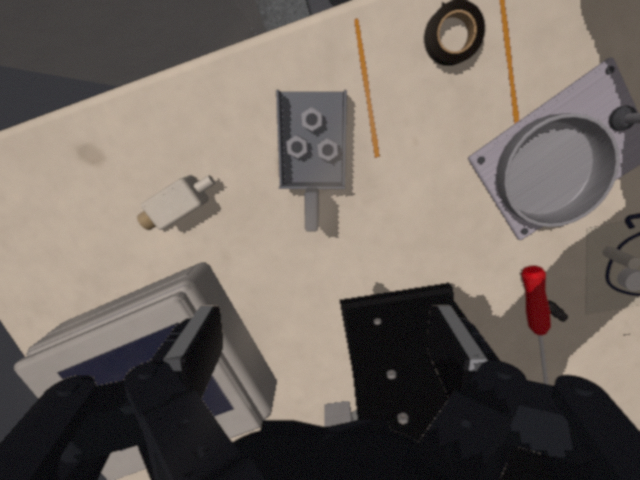

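Run:
```python
from h import *; import pickle
f=pickle.load(open('pics/w2.png.pkl','rb'))
P=lambda u,v,z:onz(f,u,v,z)[:2]
a,b,c,d=P(277,91,.027),P(347,91,.027),P(279,188,.034),P(346,187,.034)
print('corners',a,b,c,d,'w',np.linalg.norm(b-a),np.linalg.norm(d-c),'len',np.linalg.norm((c+d-a-b)/2))
v=(c+d-a-b)/2; print('yaw',np.arctan2(v[1],v[0]),'yaw from widths',np.arctan2(-(b-a)[0],(b-a)[1]),np.arctan2(-(d-c)[0],(d-c)[1]),'origin',(a+b+c+d)/4)
h1,h2=(P(306,196,.062)+P(318,196,.062))/2,(P(305,230,.062)+P(317,230,.062))/2
print('handle',h1,h2,np.linalg.norm(P(305,230,.062)-P(317,230,.062)))
# coarse segment check via undistorted proj of model
for yaw,o in [(-.32,(a+b+c+d)/4)]:
    for x,y,z in [(-50,-36,27),(-50,36,27),(50,-36,34),(50,36,34),(90,-7,62),(90,7,62)]:
        p=R.from_euler('z',yaw).apply([x/1e3,y/1e3,z/1e3])+np.append(o,0); print(x,y,proj(f,p).round(1))
```

```text
corners [ 0.3807261  -0.26683585] [ 0.4024141  -0.19978746] [ 0.47267337 -0.29758064] [ 0.49373277 -0.22894898] w 0.07046882884013896 0.07178999324008122 len 0.09640431456615471
yaw -0.31593299057477575 yaw from widths -0.3128455002060524 -0.29772628110287425 origin [ 0.43738658 -0.24828823]
handle [ 0.48681138 -0.26400647] [ 0.52012808 -0.27627598] 0.012367876435565427
-50 -36 [276.4  88.8]
-50 36 [348.   89.3]
50 -36 [278.7 188.9]
50 36 [345.9 189.4]
90 -7 [304.8 232.4]
90 7 [318.3 232.5]
```

Request:
apply_moves --claw '[0.085, 0.085, 0.085, 0.085, 0.085, 0.085, 0.085, 0.085, 0.0, 0.0, 0.0, 0.0, 0.0, 0.0, 0.0, 0.0]' --xyz '[[-0.005, -0.007, 0.02], [-0.0056, -0.0064, 0.0375], [0, 0, 0.04], [0, 0, 0.04], [0, 0, 0.04], [0, 0, 0.03], [0, 0, 0.02], [0, 0, 0], [0, 0, 0], [0, 0, 0], [0, 0, 0], [0, 0, 0], [0, 0, 0], [0, 0, 0], [0, 0, 0], [0, 0, 0]]' --twist '[[0, 0, 0], [0, 0, 0], [0, 0, 0], [0, 0, 0], [0, 0, 0], [0, 0, 0], [0, 0, 0], [0, 0, 0], [0, 0, 0], [0, 0, 0], [0, 0, 0], [0, 0, 0], [0, 0, 0], [0, 0, 0], [0, 0, 0], [0, 0, 0]]' --force 90

```text
clock: 6.25
position: [0.506, -0.2718, 0.0221]
tool_rot: [3.141, 0.001, 2.83]
force: [-1.8, 2.0, 12.7]
grip_width: 0.0117
finger_force: 88.5
```

Request:
apply_moves --claw '[0, 0, 0, 0, 0, 0, 0, 0, 0]' --xyz '[[0, 0, -0.005], [0, 0, -0.015], [0, 0, -0.025], [0, 0, -0.025], [0, 0, -0.025], [0, 0, -0.025], [0, 0, -0.025], [0, 0, -0.005], [0, 0, 0]]' --twist '[[0, 0, 0], [0, 0, 0], [0, 0, 0], [0, 0, 0], [0, 0, 0], [0, 0, 0], [0, 0, 0], [0, 0, 0], [0, 0, 0]]'

```text
clock: 7.15
position: [0.5059, -0.2716, 0.1722]
tool_rot: [3.141, 0.002, 2.83]
force: [0.3, -0.6, -3.3]
grip_width: 0.0116
finger_force: 88.7
```

```bash
python3 - <<'E'
from h import *; import pickle
f=pickle.load(open('pics/w2.png.pkl','rb'))
P=lambda u,v,z:onz(f,u,v,z)[:2]
for n,u,v,z in [('rimL',497,170,.04),('rimR',621,170,.04),('rimT',559,113,.04),('rimB',559,230,.04),('scr1',481,160,.008),('scr2',524,231,.008),('scr3',609,70,.008),('corner L',469,157,.008),('corner T',610,58,.008),('corner B',520,240,.008),('post base',627,118,.008)]: print(n,P(u,v,z).round(4))
print(bot.observe()['position'],bot.observe()['tool_rot'],bot.observe()['force'])
E
python3 look.py wrist w3.png stand nut_1
```

```text
rimL [ 0.5239 -0.0746]
rimR [0.5635 0.0478]
rimT [ 0.4871 -0.0069]
rimB [ 0.6096 -0.0209]
scr1 [ 0.5159 -0.0766]
scr2 [ 0.6138 -0.0428]
scr3 [0.4657 0.0663]
corner L [ 0.5085 -0.0887]
corner T [0.4545 0.0681]
corner B [ 0.6237 -0.049 ]
post base [0.5202 0.0812]
[ 0.50593454 -0.2716358   0.17221818] [3.14141954e+00 1.60877238e-03 2.82991228e+00] [ 0.33632266 -0.57299357 -3.29711246]
vfov 67.59323286514734 324.78614931346567 238.58282043491704 cam [ 0.43  -0.246  0.34 ] dir [ 0.297 -0.095 -0.95 ] right [0.31 0.95 0.  ]
stand [([0.538, -0.03, 0.009], 0.82, [587.0, 163.0])]
nut_1 [([0.416, -0.246, 0.172], 0.82, [315.0, 90.0]), ([0.446, -0.241, 0.17], 0.62, [345.0, 152.0]), ([0.438, -0.262, 0.163], 0.58, [299.0, 149.0]), ([0.541, -0.024, 0.008], 0.34, [594.0, 165.0])]
7.3 [ 0.5051 -0.2713  0.1703] [ 3.1415e+00 -1.5000e-03  2.8298e+00] [ 0.03  0.53  0.51  1.79 -0.32  0.9   1.95]
```

View pics/w3.png

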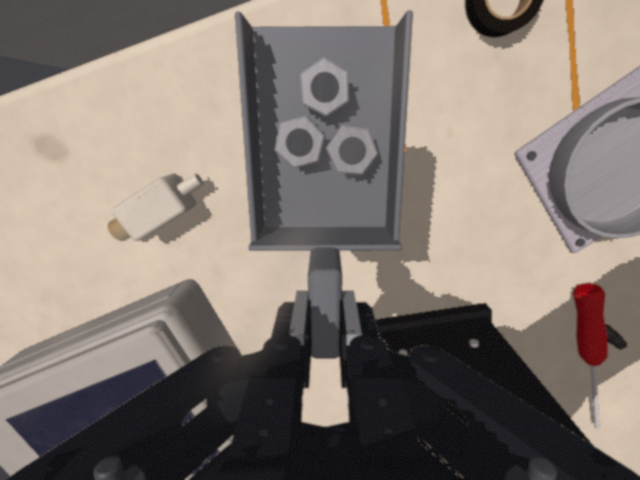

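Request:
apply_moves --claw '[0, 0, 0, 0, 0, 0, 0, 0, 0, 0, 0, 0, 0, 0, 0, 0]' --xyz '[[0.005, 0.014, 0], [0.0105, 0.03, 0], [0.0125, 0.035, 0], [0.0125, 0.035, 0], [0.0125, 0.035, 0], [0.0105, 0.03, 0], [0.007, 0.02, 0], [0, 0, 0], [0, 0, 0], [0, 0, 0], [0, 0, 0], [0, 0, 0], [0, 0, 0], [0, 0, 0], [0, 0, 0], [0, 0, 0]]' --twist '[[0, 0, 0], [0, 0, 0], [0, 0, 0], [0, 0, 0], [0, 0, 0], [0, 0, 0], [0, 0, -0.03], [0, 0, -0.06], [0, 0, -0.1], [0, 0, -0.1], [0, 0, -0.1], [0, 0, -0.1], [0, 0, -0.08], [0, 0, -0.06], [0, 0, 0], [0, 0, 0]]'

```text
clock: 8.9
position: [0.4992, -0.0603, 0.1708]
tool_rot: [3.141, -0.001, -2.825]
force: [0.6, 1.4, -1.9]
grip_width: 0.0112
finger_force: 88.8
```

```bash
python3 look.py wrist w4.png stand nut_1
```

```text
vfov 67.59323286514734 324.78614931346567 238.58282043491704 cam [ 0.424 -0.084  0.339] dir [ 0.294  0.096 -0.951] right [-0.31  0.95 -0.  ]
stand [([0.522, 0.052, 0.011], 0.92, [425.0, 267.0]), ([0.502, 0.246, 0.009], 0.74, [607.0, 303.0])]
nut_1 [([0.401, -0.091, 0.169], 0.9, [325.0, 64.0]), ([0.427, -0.073, 0.17], 0.67, [344.0, 137.0]), ([0.429, -0.096, 0.163], 0.55, [296.0, 124.0]), ([0.502, 0.248, 0.01], 0.44, [608.0, 305.0])]
9.05 [ 0.4995 -0.0605  0.171 ] [ 3.1416e+00 -3.0000e-04 -2.8245e+00] [-0.27  0.39  0.36  1.97 -0.19  0.81  2.08]
```

View pics/w4.png

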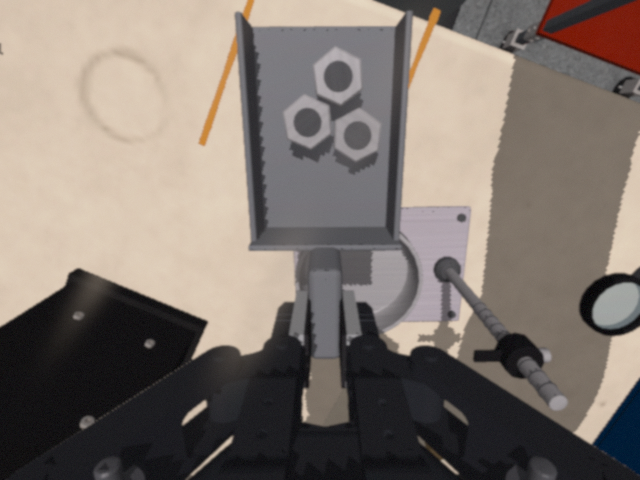

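Run:
```python
from h import *; import pickle
from scipy.optimize import least_squares
f=pickle.load(open('pics/w4.png.pkl','rb'))
P=lambda u,v,z:onz(f,u,v,z)[:2]
a,b=P(470,207,.008),P(463,321,.008); print('corners',a,b,np.linalg.norm(a-b),'yaw',np.arctan2(*(b-a)[::-1]))
pb,pt=P(446,270,.012),P(559,402,.19); print('post base/top',pb,pt)
yaw=.325; ys=np.array([-np.sin(yaw),np.cos(yaw)]); print('dish from post',pb-.09*ys,pt-.09*ys)
print('rim right pt',P(421,275,.04)-.059*ys)
for z in (.13,.135,.14,.145,.15,.155,.16): print(z,'collar',proj(f,[*(pt*z/.19+pb*(1-z/.19)),z]).round(1),'tip',proj(f,[*(pt-.028*ys),z]).round(1))
```

```text
corners [0.45374125 0.07038517] [0.56742871 0.11605587] 0.12251796907028717 yaw 0.38198959562524926
post base/top [0.51867677 0.07339012] [0.51620447 0.07307808]
dish from post [ 0.54741456 -0.01189845] [ 0.54494226 -0.01221048]
rim right pt [ 0.54095279 -0.01548767]
0.13 collar [503.1 336.6] tip [461.8 335.9]
0.135 collar [506.8 340.9] tip [464.6 340.3]
0.14 collar [510.5 345.3] tip [467.4 344.7]
0.145 collar [514.5 349.9] tip [470.4 349.4]
0.15 collar [518.6 354.7] tip [473.6 354.3]
0.155 collar [522.8 359.7] tip [476.8 359.4]
0.16 collar [527.3 364.9] tip [480.2 364.7]
```

```bash
cat > fk.py <<'E'
import numpy as np
from scipy.spatial.transform import Rotation as R
from scipy.optimize import least_squares
D=[([-1.32919,.52139,-.03633,1.59949,.0212,1.02111,-.1128],[.19174,.59485,.2047],[-3.14158,0,2.82977]),
([-.79,.09,.22,1.64,-.02,1.41,.7],[.4193,.2066,.4286],[-3.1414,0,2.8305]),
([-.03,.42,.55,1.74,-.25,1.05,1.87],[.5001,-.2547,.2495],[3.141,.001,2.8311]),
([.03,.53,.51,1.79,-.32,.9,1.95],[.5051,-.2713,.1703],[3.1415,-.0015,2.8298]),
([-.27,.39,.36,1.97,-.19,.81,2.08],[.4995,-.0605,.171],[3.1416,0,-2.8245])]
z=lambda a:R.from_euler('z',a); y=lambda a:R.from_euler('y',a)
def fk(q,p,s):
    psi,h,a,b,L,e1,e2,e3,phi,x0=p
    r=z(psi+s[0]*q[0]); t=np.array([0,0,h])+r.apply([x0,0,0]); r=r*y(q[1]); t=t+r.apply([e1,0,a]); r=r*z(s[1]*q[2])*y(s[4]*q[3]); t=t+r.apply([e2,0,b])
    r=r*z(s[2]*q[4])*y(s[5]*q[5]); t=t+r.apply([e3,0,L]); return t,r*z(s[3]*q[6]+phi)
def fit():
    import itertools; best=None
    for s in itertools.product((1,-1),(1,-1),(1,-1),(1,-1),(1,),(1,)):
      for phi in (0,1.57,3.14,-1.57):
        def res(p):
            o=[]
            for q,t,rp in D:
                tt,rr=fk(q,p,s); o+=list((tt-t)*5)+list((rr.inv()*R.from_euler('xyz',rp)).as_rotvec())
            return np.array(o+list(np.array(p[5:8])*.01))
        r=least_squares(res,[0,.35,.4,.4,.25,0,0,0,phi,0],max_nfev=60)
        if best is None or r.cost<best[0]: best=(r.cost,r.x,s)
    return best
if __name__=='__main__':
    c,p,s=fit(); print(c,p.round(4),s); np.save('fk.npy',np.append(p,s))
    for q,t,rp in D: tt,rr=fk(q,p,s); print((tt-t).round(4),(rr.inv()*R.from_euler('xyz',rp)).as_rotvec().round(3))
E
python3 fk.py
```

```text
0.0038834515273532175 [-1.0360e-01  4.8790e-01  5.3200e-01  4.1240e-01  5.2740e-01 -1.1000e-03
 -3.4000e-03 -1.2600e-02  1.4705e+00 -2.7000e-03] (-1, -1, -1, -1, 1, 1)
[0.0058 0.0004 0.0052] [ 0.    -0.    -0.003]
[-0.0076  0.0105  0.0008] [0.003 0.003 0.005]
[-0.0033 -0.0024 -0.0046] [0.    0.001 0.   ]
[-0.0001 -0.0041 -0.0025] [-0.002  0.006  0.006]
[-0.0009  0.0032  0.0011] [ 0.001  0.004 -0.008]
```

```bash
cat > ik.py <<'E'
from fk import *
v=np.load('fk.npy'); p0,s=v[:10],v[10:]
lo=np.array([-2.91,-.3,-1.5,.17,-1.26,.16,-2.52])+.03; hi=np.array([2.91,2.13,1.42,2.43,4.41,1.93,2.52])-.03
def ik(pos,rot,L,q0):
    p=p0.copy(); p[1]+=L-p[4]; p[4]=L
    best=None
    for k in range(4):
        st=np.clip(np.array(q0)+(0 if k==0 else np.random.default_rng(k).normal(0,.3,7)),lo+.01,hi-.01)
        def res(q):
            t,r=fk(q,p,s); return np.concatenate([(t-pos)*5,(r.inv()*rot).as_rotvec()*2,(q-q0)*.001])
        r=least_squares(res,st,bounds=(lo,hi),max_nfev=80)
        if best is None or r.cost<best.cost: best=r
    t,r=fk(best.x,p,s); return best.x,np.linalg.norm(t-pos),np.linalg.norm((r.inv()*rot).as_rotvec())
if __name__=='__main__':
    Dc=np.array([.546,-.012]); q0=D[4][0]
    for yaw in (.32,0.7,1.0):
        xt=np.array([np.cos(yaw),np.sin(yaw)]); lip=Dc+.025*xt
        for L in (.3,.36,.42,.5):
            o=[]
            for th in (0,.5,.8,1.0):
                h=.122*np.cos(th)-.022*np.sin(th); z_=.06+.122*np.sin(th)+.022*np.cos(th)
                rot=R.from_euler('xyz',[np.pi,0,yaw+np.pi])*R.from_rotvec([0,-th,0])
                q,a,b=ik(np.array([*(lip+h*xt),z_]),rot,L,q0); o.append((th,round(a,3),round(b,3),q.round(2).tolist() if th in(.8,) else ''))
            print(yaw,L,o)
E
python3 ik.py
```

```text
0.32 0.3 [(0, np.float64(0.0), np.float64(0.0), ''), (0.5, np.float64(0.0), np.float64(0.0), ''), (0.8, np.float64(0.044), np.float64(0.172), [0.38, 0.45, -0.48, 2.01, -0.62, 0.19, 2.49]), (1.0, np.float64(0.076), np.float64(0.291), '')]
0.32 0.36 [(0, np.float64(0.0), np.float64(0.0), ''), (0.5, np.float64(0.001), np.float64(0.005), ''), (0.8, np.float64(0.048), np.float64(0.195), [0.53, 0.45, -0.59, 2.07, -0.56, 0.19, 2.49]), (1.0, np.float64(0.078), np.float64(0.308), '')]
0.32 0.42 [(0, np.float64(0.0), np.float64(0.0), ''), (0.5, np.float64(0.006), np.float64(0.025), ''), (0.8, np.float64(0.051), np.float64(0.214), [0.7, 0.46, -0.72, 2.13, -0.49, 0.19, 2.49]), (1.0, np.float64(0.079), np.float64(0.317), '')]
0.32 0.5 [(0, np.float64(0.0), np.float64(0.0), ''), (0.5, np.float64(0.01), np.float64(0.048), ''), (0.8, np.float64(0.054), np.float64(0.233), [0.95, 0.52, -0.9, 2.19, -0.36, 0.19, 2.49]), (1.0, np.float64(0.045), np.float64(0.131), '')]
0.7 0.3 [(0, np.float64(0.0), np.float64(0.0), ''), (0.5, np.float64(0.0), np.float64(0.0), ''), (0.8, np.float64(0.0), np.float64(0.0), 
[... 988 characters left out ...]
t64(0.0), '')]
1.0 0.36 [(0, np.float64(0.0), np.float64(0.0), ''), (0.5, np.float64(0.0), np.float64(0.0), ''), (0.8, np.float64(0.0), np.float64(0.0), [0.99, 0.91, -1.17, 2.11, 0.26, 0.26, 2.49]), (1.0, np.float64(0.0), np.float64(0.0), '')]
1.0 0.42 [(0, np.float64(0.0), np.float64(0.0), ''), (0.5, np.float64(0.0), np.float64(0.0), ''), (0.8, np.float64(0.0), np.float64(0.0), [1.09, 0.97, -1.19, 2.14, 0.35, 0.28, 2.49]), (1.0, np.float64(0.0), np.float64(0.0), '')]
1.0 0.5 [(0, np.float64(0.0), np.float64(0.0), ''), (0.5, np.float64(0.0), np.float64(0.0), ''), (0.8, np.float64(0.0), np.float64(0.0), [1.22, 1.05, -1.21, 2.16, 0.48, 0.34, 2.49]), (1.0, np.float64(0.0), np.float64(0.0), '')]
```

```bash
cat > t.py <<'E'
from ik import *
Dc=np.array([.546,-.012])
for yaw in (.32-np.pi,.0-np.pi,.7-np.pi,-2.0):
    xt=np.array([np.cos(yaw),np.sin(yaw)]); lip=Dc+.025*xt
    for L in (.3,.4,.5):
        o=[]; q=np.array(D[4][0]); q[6]-=np.pi; q[3]=2.0
        for th in (0,.3,.6,.8,1.0):
            h=.122*np.cos(th)-.022*np.sin(th); z_=.06+.122*np.sin(th)+.022*np.cos(th)
            rot=R.from_euler('xyz',[np.pi,0,yaw+np.pi])*R.from_rotvec([0,-th,0])
            q,a,b=ik(np.array([*(lip+h*xt),z_]),rot,L,q); o.append((th,float(a.round(3)),float(b.round(3)),q.round(2).tolist() if th in(0,.8,) else ''))
        print(round(yaw,2),L,o)
E
python3 t.py
```

```text
-2.82 0.3 [(0, 0.0, 0.0, [-0.2, 0.43, 0.29, 2.26, -0.26, 0.48, -0.95]), (0.3, 0.0, 0.0, ''), (0.6, 0.0, 0.0, ''), (0.8, 0.0, 0.0, [-0.4, 0.76, 0.41, 1.6, 0.03, 1.57, -1.25]), (1.0, 0.0, 0.0, '')]
-2.82 0.4 [(0, 0.0, 0.0, [-0.2, 0.43, 0.29, 2.26, -0.26, 0.48, -0.95]), (0.3, 0.0, 0.0, ''), (0.6, 0.0, 0.0, ''), (0.8, 0.0, 0.0, [-0.39, 0.89, 0.38, 1.4, -0.01, 1.65, -1.26]), (1.0, 0.003, 0.008, '')]
-2.82 0.5 [(0, 0.0, 0.0, [-0.2, 0.43, 0.29, 2.26, -0.26, 0.48, -0.95]), (0.3, 0.0, 0.0, ''), (0.6, 0.0, 0.0, ''), (0.8, 0.0, 0.0, [-0.37, 1.03, 0.36, 1.15, -0.04, 1.75, -1.29]), (1.0, 0.026, 0.077, '')]
-3.14 0.3 [(0, 0.0, 0.0, [-0.39, 0.42, 0.39, 2.29, -0.34, 0.48, -1.3]), (0.3, 0.0, 0.0, ''), (0.6, 0.0, 0.0, ''), (0.8, 0.0, 0.0, [-0.34, 0.77, 0.41, 1.58, -0.15, 1.64, -1.43]), (1.0, 0.0, 0.0, '')]
-3.14 0.4 [(0, 0.0, 0.0, [-0.39, 0.42, 0.39, 2.29, -0.34, 0.48, -1.3]), (0.3, 0.0, 0.0, ''), (0.6, 0.0, 0.0, ''), (0.8, 0.0, 0.0, [-0.3, 0.91, 0.39, 1.37, -0.18, 1.72, -1.44]), (1.0, 0.015, 0.04, '')]
-3.14 0.5 [(0, 0.0, 0.0, [-0.39, 0.42, 0.39, 2.29, -0.34, 0.48, -1.3]), (0.3, 0.0, 0.0, ''), (0.6, 
[... 585 characters left out ...]
.0, ''), (0.6, 0.0, 0.0, ''), (0.8, 0.0, 0.0, [-0.5, 0.98, 0.36, 1.29, 0.13, 1.59, -1.1]), (1.0, 0.0, 0.0, '')]
-2.0 0.3 [(0, 0.0, 0.0, [0.14, 0.52, 0.06, 2.03, -0.06, 0.59, -0.18]), (0.3, 0.0, 0.0, ''), (0.6, 0.0, 0.0, ''), (0.8, 0.0, 0.0, [-0.55, 0.69, 0.42, 1.77, 0.46, 1.19, -0.86]), (1.0, 0.0, 0.0, '')]
-2.0 0.4 [(0, 0.0, 0.0, [0.14, 0.52, 0.06, 2.03, -0.06, 0.59, -0.18]), (0.3, 0.0, 0.0, ''), (0.6, 0.0, 0.0, ''), (0.8, 0.0, 0.0, [-0.6, 0.78, 0.39, 1.66, 0.4, 1.25, -0.91]), (1.0, 0.0, 0.0, '')]
-2.0 0.5 [(0, 0.0, 0.0, [0.14, 0.52, 0.06, 2.03, -0.06, 0.59, -0.18]), (0.3, 0.0, 0.0, ''), (0.6, 0.0, 0.0, ''), (0.8, 0.0, 0.0, [-0.65, 0.88, 0.36, 1.53, 0.34, 1.32, -0.95]), (1.0, 0.0, 0.0, '')]
```

Request:
apply_moves --claw '[0, 0, 0, 0, 0, 0, 0, 0, 0, 0, 0, 0, 0, 0, 0, 0, 0, 0, 0, 0]' --xyz '[[0, 0, -0.01], [0, 0, -0.025], [0, 0, -0.03], [0, 0, -0.025], [0, 0, -0.01], [0, 0, 0], [0, 0, 0], [0, 0, 0], [0, 0, 0], [0, 0, 0], [0, 0, 0], [0, 0, 0], [0, 0, 0], [0, 0, 0], [0, 0, 0], [0, 0, 0], [0, 0, 0], [0, 0, 0], [0, 0, 0], [0, 0, 0]]' --twist '[[0, 0, 0], [0, 0, 0], [0, 0, 0], [0, 0, 0], [0, 0, 0.04], [0, 0, 0.08], [0, 0, 0.12], [0, 0, 0.12], [0, 0, 0.12], [0, 0, 0.12], [0, 0, 0.12], [0, 0, 0.12], [0, 0, 0.12], [0, 0, 0.12], [0, 0, 0.12], [0, 0, 0.12], [0, 0, 0.12], [0, 0, 0.12], [0, 0, 0.12], [0, 0, 0.12]]'

```text
clock: 11.05
position: [0.4995, -0.0605, 0.2719]
tool_rot: [3.141, -0.0, 1.654]
force: [0.0, 0.4, -2.1]
grip_width: 0.0112
finger_force: 88.8
```

Request:
apply_moves --claw '[0, 0, 0, 0, 0, 0, 0, 0, 0, 0, 0, 0, 0]' --xyz '[[0, 0, 0], [0, 0, 0], [0, 0, 0], [0, 0, 0], [0, 0, 0], [0, 0, 0], [0, 0, 0], [0, 0, 0], [0, 0, 0], [0, 0, 0], [0, 0, 0], [0, 0, 0], [0, 0, 0]]' --twist '[[0, 0, 0.12], [0, 0, 0.12], [0, 0, 0.12], [0, 0, 0.12], [0, 0, 0.12], [0, 0, 0.12], [0, 0, 0.12], [0, 0, 0.12], [0, 0, 0.12], [0, 0, 0.08], [0, 0, 0.06], [0, 0, 0], [0, 0, 0]]'

```text
clock: 12.35
position: [0.4996, -0.0604, 0.2715]
tool_rot: [-3.141, -0.0, 0.442]
force: [-1.2, -0.2, -2.2]
grip_width: 0.0114
finger_force: 88.8
```

```bash
python3 look.py wrist w5.png stand focus_mark nut_1
```

```text
vfov 67.59323286514734 324.78614931346567 238.58282043491704 cam [ 0.571 -0.025  0.44 ] dir [-0.28  -0.133 -0.951] right [ 0.43 -0.9   0.  ]
stand [([0.522, 0.069, 0.008], 0.57, [232.0, 126.0])]
focus_mark [([0.527, 0.067, 0.158], 0.84, [188.0, 123.0]), ([0.551, -0.034, 0.247], 0.75, [324.0, 167.0]), ([0.581, -0.04, 0.273], 0.34, [366.0, 117.0])]
nut_1 [([0.581, -0.038, 0.271], 0.96, [362.0, 114.0]), ([0.604, -0.025, 0.27], 0.78, [357.0, 50.0]), ([0.587, -0.02, 0.265], 0.76, [330.0, 84.0])]
12.55 [ 0.4996 -0.0606  0.2714] [-3.1413e+00 -3.0000e-04  4.4060e-01] [-0.79  0.44  1.11  1.86 -0.44  1.11 -0.65]
```

View pics/w5.png

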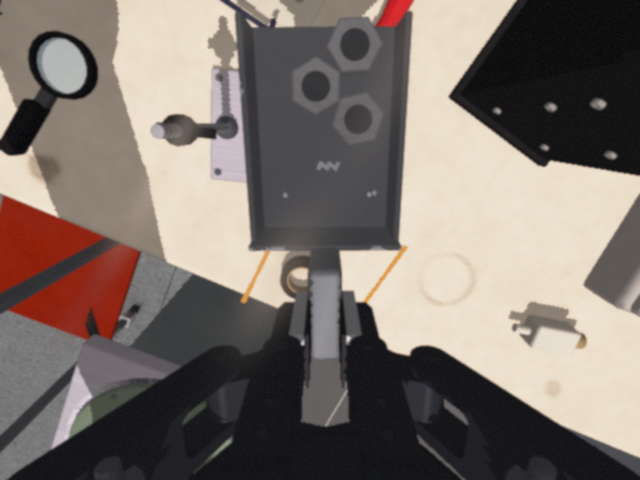

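Request:
apply_moves --claw '[0, 0, 0, 0, 0, 0, 0, 0, 0, 0, 0, 0, 0, 0, 0, 0]' --xyz '[[0, 0, 0], [0, 0, 0], [-0.0037, -0.0005, 0.0064], [-0.0073, -0.001, 0.0128], [-0.0092, -0.0013, 0.016], [-0.0092, -0.0013, 0.016], [-0.011, -0.0015, 0.0193], [-0.011, -0.0015, 0.0193], [-0.011, -0.0015, 0.0193], [-0.011, -0.0015, 0.0193], [-0.0092, -0.0013, 0.016], [-0.0092, -0.0013, 0.016], [-0.0073, -0.001, 0.0128], [-0.0037, -0.0005, 0.0064], [0, 0, 0], [0, 0, 0]]' --twist '[[0, 0.05, 0], [0, 0.05, 0], [0, 0, 0], [0, 0, 0], [0, 0, 0], [0, 0, 0], [0, 0, 0], [0, 0, 0], [0, 0, 0], [0, 0, 0], [0, 0, 0], [0, 0, 0], [0, 0, 0], [0, 0, 0], [0, 0, 0], [0, 0, 0]]'

```text
clock: 14.15
position: [0.4176, -0.0838, 0.0825]
tool_rot: [-3.142, -0.1, 0.44]
force: [0.1, -0.1, -1.4]
grip_width: 0.0114
finger_force: 88.8
```

```bash
python3 look.py wrist w6.png nut_1 dish_centre
```

```text
vfov 67.59323286514734 324.78614931346567 238.58282043491704 cam [ 0.474 -0.056  0.258] dir [-0.193 -0.091 -0.977] right [ 0.43 -0.9   0.  ]
nut_1 [([0.528, -0.049, 0.093], 0.93, [364.0, 34.0]), ([0.507, -0.048, 0.083], 0.83, [341.0, 85.0])]
dish_centre [([0.507, 0.042, 0.004], 0.69, [211.0, 47.0])]
14.3 [ 0.4178 -0.0835  0.0826] [ 3.1412 -0.1007  0.4404] [-0.45  0.51  0.73  2.3  -0.86  0.52 -0.16]
```

View pics/w6.png

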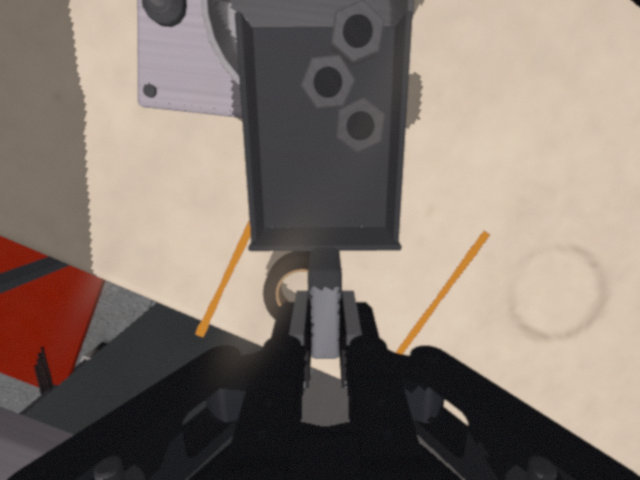

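Request:
apply_moves --claw '[0, 0, 0, 0, 0, 0, 0, 0, 0, 0, 0, 0, 0, 0, 0, 0, 0]' --xyz '[[0, -0.0035, 0], [0, -0.0035, 0], [0.0022, 0, -0.0097], [0.0022, 0, -0.0097], [0.0022, 0, -0.0097], [0.0022, 0, -0.0097], [0.0012, 0, -0.0061], [0.0012, 0, -0.0061], [0.0012, 0, -0.0061], [0.0012, 0, -0.0061], [0.0012, 0, -0.0061], [0.0012, 0, -0.0061], [0.0012, 0, -0.0061], [0.0012, 0, -0.0061], [0, 0, 0], [0, 0, 0], [0, 0, 0]]' --twist '[[0, -0.05, 0], [0, -0.05, 0], [0, -0.08, 0], [0, -0.08, 0], [0, -0.08, 0], [0, -0.08, 0], [0, -0.05, 0], [0, -0.05, 0], [0, -0.05, 0], [0, -0.05, 0], [0, -0.05, 0], [0, -0.05, 0], [0, -0.05, 0], [0, -0.05, 0], [0, 0, 0], [0, 0, 0], [0, 0, 0]]'

```text
clock: 16.0
position: [0.4545, -0.0584, 0.158]
tool_rot: [3.141, 0.719, 0.439]
force: [-0.2, 0.1, -1.4]
grip_width: 0.0118
finger_force: 88.9
```

```bash
python3 look.py wrist w7.png nut_1; for c in scene side; do python3 look.py $c $c'7.png' nut_1; done
```

```text
vfov 67.59323286514734 324.78614931346567 238.58282043491704 cam [0.609 0.016 0.232] dir [-0.777 -0.366 -0.512] right [ 0.43 -0.9   0.  ]
nut_1 [([0.521, -0.036, 0.019], 0.52, [341.0, -0.0]), ([0.528, 0.062, 0.153], 0.21, [9.0, 74.0])]
16.1 [ 0.4545 -0.0583  0.158 ] [3.1415 0.7188 0.4393] [-0.69  1.    0.98  1.61 -0.34  1.5  -0.73]
vfov 52.609671861415116 323.1380633974717 230.08655257334883 cam [ 0.769 -0.596  0.983] dir [-0.209  0.482 -0.851] right [ 0.93  0.38 -0.01]
nut_1 [([0.556, -0.024, 0.026], 0.61, [337.0, 223.0])]
16.2 [ 0.4546 -0.0583  0.1579] [-3.1415  0.7191  0.4395] [-0.69  1.    0.98  1.61 -0.34  1.5  -0.73]
vfov 46.06379902546352 321.5123461998153 235.21177020411943 cam [-0.286  0.887  0.808] dir [ 0.592 -0.651 -0.475] right [-0.73 -0.68  0.02]
nut_1 [([0.466, -0.048, 0.13], 0.55, [351.0, 247.0]), ([0.556, -0.015, 0.021], 0.49, [314.0, 276.0]), ([0.523, -0.023, 0.024], 0.38, [326.0, 279.0])]
16.3 [ 0.4547 -0.0583  0.1578] [-3.1414  0.7195  0.4397] [-0.69  1.    0.98  1.61 -0.34  1.5  -0.73]
```

View pics/w7.png

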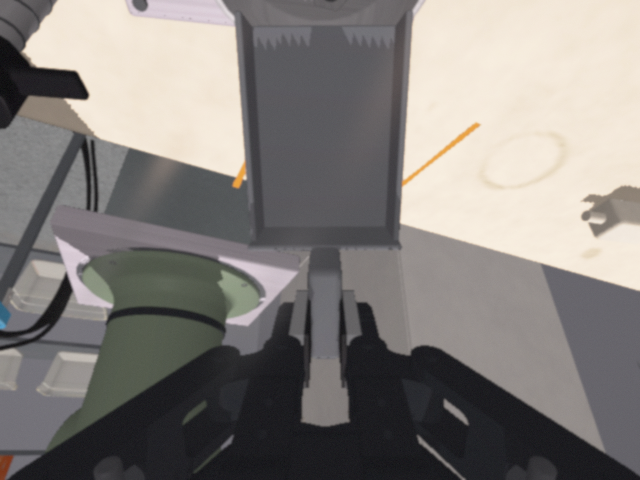

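Request:
apply_moves --claw '[0, 0, 0, 0, 0, 0, 0, 0, 0, 0, 0, 0, 0, 0, 0, 0, 0, 0, 0, 0]' --xyz '[[-0.0165, 0, -0.019], [-0.0165, 0, -0.019], [-0.0165, 0, -0.019], [-0.0165, 0, -0.019], [0, 0, 0], [0, 0, 0], [0, 0, 0], [0, 0, 0], [0, 0, 0], [0, 0, 0], [0, 0, 0], [-0.0156, 0.0263, 0], [-0.0156, 0.0263, 0], [-0.0156, 0.0263, 0], [-0.0156, 0.0263, 0], [-0.0156, 0.0263, 0], [-0.0156, 0.0263, 0], [-0.0156, 0.0263, 0], [0, 0, 0], [0, 0, 0]]' --twist '[[0, 0, 0], [0, 0, 0], [0, 0, 0], [0, 0, 0], [0, 0.12, 0], [0, 0.12, 0], [0, 0.12, 0], [0, 0.12, 0], [0, 0.12, 0], [0, 0.12, 0], [0, 0, 0], [0, 0, 0], [0, 0, 0], [0, 0, 0], [0, 0, 0], [0, 0, 0], [0, 0, 0], [0, 0, 0], [0, 0, 0], [0, 0, 0]]'

```text
clock: 18.3
position: [0.4344, -0.2716, 0.2581]
tool_rot: [-3.141, 0.001, 0.438]
force: [-1.1, -0.0, -1.9]
grip_width: 0.0115
finger_force: 88.9
```

```bash
for c in scene side; do python3 look.py $c $c'8.png' nut_1 stand; done
```

```text
vfov 52.609671861415116 323.1380633974717 230.08655257334883 cam [ 0.769 -0.596  0.983] dir [-0.209  0.482 -0.851] right [ 0.93  0.38 -0.01]
nut_1 [([0.529, -0.032, 0.025], 0.58, [325.0, 222.0]), ([0.558, -0.027, 0.029], 0.52, [337.0, 223.0])]
stand [([0.528, 0.025, 0.011], 0.59, [333.0, 206.0]), ([0.493, 0.267, 0.007], 0.43, [354.0, 134.0])]
18.45 [ 0.4351 -0.2702  0.2582] [-3.1409e+00  4.0000e-04  4.4120e-01] [-0.32  0.47  1.07  1.86 -0.46  1.09 -0.2 ]
vfov 46.06379902546352 321.5123461998153 235.21177020411943 cam [-0.286  0.887  0.808] dir [ 0.592 -0.651 -0.475] right [-0.73 -0.68  0.02]
nut_1 [([0.554, -0.015, 0.02], 0.53, [315.0, 277.0])]
stand [([0.518, 0.045, 0.011], 0.65, [309.0, 294.0]), ([0.478, 0.272, 0.007], 0.65, [249.0, 345.0])]
18.6 [ 0.4351 -0.2703  0.2583] [-3.1413 -0.      0.4412] [-0.32  0.47  1.07  1.86 -0.46  1.09 -0.2 ]
```

Request:
apply_moves --claw '[0, 0, 0, 0, 0, 0, 0, 0, 0, 0, 0]' --xyz '[[0, 0, 0.03], [0, 0, 0.04], [0, 0, 0.04], [0, 0, 0.04], [0, 0, 0.035], [0, 0, 0.025], [0, 0, 0.015], [0, 0, 0.006], [0, 0, 0.004], [0, 0, 0], [0, 0, 0]]' --twist '[[0, 0, 0], [0, 0, 0], [0, 0, 0], [0, 0, 0], [0, 0, 0], [0, 0, 0], [0, 0, 0], [0, 0, 0], [0, 0, 0], [0, 0, 0], [0, 0, 0]]'

```text
clock: 19.7
position: [0.4353, -0.2713, 0.0241]
tool_rot: [3.141, -0.001, 0.44]
force: [-0.4, -0.3, -1.7]
grip_width: 0.0116
finger_force: 89.0
```

Request:
apply_moves --claw '[0, 0, 0, 0]' --xyz '[[0, 0, 0.001], [0, 0, 0.001], [0, 0, 0.0005], [0, 0, 0]]' --twist '[[0, 0, 0], [0, 0, 0], [0, 0, 0], [0, 0, 0]]'

```text
clock: 20.1
position: [0.4351, -0.2713, 0.022]
tool_rot: [3.141, -0.002, 0.44]
force: [-5.2, 5.7, 27.3]
grip_width: 0.0113
finger_force: 92.7
```

Request:
apply_moves --claw '[0.04, 0.085, 0.085, 0.085, 0.085, 0.085, 0.085, 0.085, 0.085, 0.085, 0.085, 0.085, 0.085]' --xyz '[[0, 0, 0], [0, 0, 0], [0, 0, 0], [0, 0, 0], [0, 0, 0], [0, 0, -0.01], [0, 0, -0.03], [0, 0, -0.04], [0, 0, -0.04], [0, 0, -0.04], [0, 0, -0.04], [0, 0, -0.04], [0, 0, -0.04]]' --twist '[[0, 0, 0], [0, 0, 0], [0, 0, 0], [0, 0, 0], [0, 0, 0], [0, 0, 0], [0, 0, 0], [0, 0, 0], [0, 0, 0], [0, 0, 0], [0, 0, 0], [0, 0, 0], [0, 0, 0]]'

```text
clock: 21.4
position: [0.4339, -0.2712, 0.3031]
tool_rot: [-3.141, 0.0, 0.439]
force: [0.6, 0.5, -0.3]
grip_width: 0.085
finger_force: 0.0
```

Request:
apply_moves --claw '[0.085, 0.085, 0.085, 0.085, 0.085, 0.085, 0.085, 0.085, 0.085, 0.085, 0.085, 0.085, 0.085, 0.085, 0.085, 0.085, 0.085, 0.085, 0.085]' --xyz '[[0, 0, -0.01], [0, 0, 0], [0, 0, 0], [0, 0, 0], [0, 0, 0], [0, 0, 0], [0, 0, 0], [0, 0, 0], [0, 0, 0], [0, 0, 0], [0, 0, 0], [0, 0, 0], [0, 0, 0], [0, 0, 0], [0, 0, 0], [0, 0, 0], [0, 0, 0], [0, 0, 0], [0, 0, 0]]' --twist '[[0, 0, -0.1], [0, 0, -0.14], [0, 0, -0.14], [0, 0, -0.14], [0, 0, -0.14], [0, 0, -0.14], [0, 0, -0.14], [0, 0, -0.14], [0, 0, -0.14], [0, 0, -0.14], [0, 0, -0.14], [0, 0, -0.14], [0, 0, -0.14], [0, 0, -0.14], [0, 0, -0.14], [0, 0, -0.14], [0, 0, -0.14], [0, 0, -0.14], [0, 0, 0]]'

```text
clock: 23.3
position: [0.4342, -0.2715, 0.3114]
tool_rot: [-3.141, 0.0, 2.921]
force: [-0.6, -0.1, 0.1]
grip_width: 0.0851
finger_force: 0.0
```

Run:
```python
from h import *
s=bot.observe(); print(s['clock'],s['position'],s['tool_rot'],s['qpos'].round(2)); print(d2t(np.array([.42,.2,.33])-s['position']))
```

```text
23.3 [ 0.43418794 -0.27150508  0.31139212] [-3.14130312e+00  1.74594682e-04  2.92145806e+00] [ 0.02  0.26  0.53  1.77 -0.14  1.15  1.94]
[ 0.1168  0.457  -0.0188]
```

Request:
apply_moves --claw '[0.085, 0.085, 0.085, 0.085, 0.085, 0.085, 0.085, 0.085]' --xyz '[[0.0097, 0.038, -0.002], [0.0097, 0.038, -0.002], [0.0097, 0.038, -0.002], [0.0097, 0.038, -0.002], [0.0097, 0.038, -0.002], [0.0097, 0.038, -0.002], [0.0097, 0.038, -0.002], [0, 0, 0]]' --twist '[[0, 0, 0], [0, 0, 0], [0, 0, 0], [0, 0, 0], [0, 0, 0], [0, 0, 0], [0, 0, 0], [0, 0, 0]]'

```text
clock: 24.1
position: [0.4268, 0.0074, 0.3252]
tool_rot: [3.141, -0.0, 2.92]
force: [0.0, -0.6, -0.3]
grip_width: 0.0852
finger_force: 0.0
```

```bash
python3 look.py wrist w9.png nut_1 stand focus_mark scoop_tray
```

```text
vfov 67.59323286514734 324.78614931346567 238.58282043491704 cam [0.349 0.026 0.493] dir [ 0.303 -0.067 -0.951] right [0.22 0.98 0.  ]
nut_1 [([0.525, -0.028, 0.026], 0.7, [314.0, 259.0]), ([0.583, 0.005, 0.032], 0.65, [346.0, 293.0]), ([0.555, -0.02, 0.027], 0.52, [325.0, 278.0])]
stand [([0.522, 0.021, 0.012], 0.66, [348.0, 247.0])]
focus_mark [([0.514, 0.068, 0.153], 0.59, [399.0, 276.0])]
scoop_tray [([0.486, -0.256, 0.002], 0.64, [158.0, 261.0])]
24.35 [0.427  0.0022 0.3249] [-3.1414 -0.      2.9164] [-0.44  0.06  0.32  1.93 -0.02  1.15  1.23]
```

Request:
apply_moves --claw '[0.085, 0.085, 0.085, 0.085, 0.085, 0.085, 0.085]' --xyz '[[0.0097, 0.038, 0], [0.0097, 0.038, 0], [0.0097, 0.038, 0], [0.0097, 0.038, 0], [0.0097, 0.038, 0], [0, 0, 0], [0, 0, 0]]' --twist '[[0, 0, 0], [0, 0, 0], [0, 0, 0], [0, 0, 0], [0, 0, 0], [0, 0, 0], [0, 0, 0]]'

```text
clock: 25.05
position: [0.4218, 0.1988, 0.3246]
tool_rot: [-3.141, -0.0, 2.919]
force: [0.1, -0.5, 0.7]
grip_width: 0.0849
finger_force: 0.0
```

```bash
python3 look.py wrist w10.png loupe lens focus_mark stand
python3 - <<'E'
import cv2,numpy as np
a=cv2.imread('pics/w9.png');b=cv2.imread('pics/w10.png')
cv2.imwrite('pics/c.png',np.vstack([cv2.resize(x[:340],None,fx=.88,fy=.88) for x in (a,b)])); print(cv2.imread('pics/c.png').shape)
E
```

```text
vfov 67.59323286514734 324.78614931346567 238.58282043491704 cam [0.344 0.218 0.493] dir [ 0.302 -0.069 -0.951] right [ 0.22  0.98 -0.  ]
loupe [([0.484, 0.265, 0.01], 0.58, [380.0, 217.0])]
lens [([0.485, 0.27, 0.008], 0.62, [384.0, 217.0]), ([0.515, 0.083, 0.156], 0.42, [237.0, 316.0])]
focus_mark [([0.515, 0.079, 0.156], 0.83, [233.0, 317.0])]
stand [([0.515, 0.034, 0.009], 0.94, [228.0, 271.0])]
25.3 [0.4218 0.1983 0.325 ] [3.1415e+00 2.0000e-04 2.9177e+00] [-0.69  0.14  0.14  1.84 -0.02  1.16  0.8 ]
(598, 563, 3)
```

View pics/c.png

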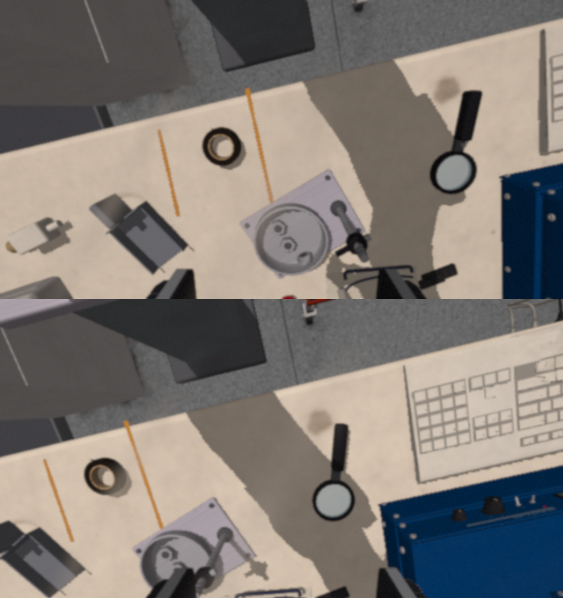

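```bash
cat > seg.py <<'E'
from h import *; import pickle,sys
from scipy.optimize import least_squares
fn=sys.argv[1]; x0,y0,x1,y1=map(int,sys.argv[2:6])
f=pickle.load(open('pics/'+fn+'.pkl','rb')); g=f['img'].max(2)
m=np.zeros_like(g); m[y0:y1,x0:x1]=(g[y0:y1,x0:x1]<70); n,l,st,c=cv2.connectedComponentsWithStats(m); k=1+np.argmax(st[1:,4]); print('comp',st[k])
m=(l==k).astype(np.uint8)
h=cv2.morphologyEx(m,cv2.MORPH_CLOSE,np.ones((3,3)))
# render model outline: ring annulus, handle block; fit by IoU-like distance
def pts(p):
    th=np.linspace(0,2*np.pi,60,endpoint=False); ring=np.c_[.034*np.cos(th),.034*np.sin(th)]
    rot=R.from_euler('z',p[2]); o=np.array([p[0],p[1],0])
    P=lambda X:np.array([proj(f,rot.apply(x)+o) for x in X])
    outs=[P([[*r,z] for r in ring]) for z in (0,.014)]
    hb=[[-.12,-.009],[-.12,.009],[-.05,.009],[-.05,-.009]]; hs=P([[*a,z] for a in hb for z in (0,.026)])
    nk=P([[*a,z] for a in [[-.055,-.007],[-.055,.007],[-.03,.007],[-.03,-.007]] for z in (0,.012)])
    inner=P([[*(r*.0285/.034),.012] for r in ring])
    return outs,hs,nk,inner
def render(p):
    S=8; im=np.zeros(g.shape,np.uint8); outs,hs,nk,inner=pts(p)
    q=lambda a:np.round(a*16).astype(np.int32)
    cv2.fillConvexPoly(im,cv2.convexHull(q(np.vstack(outs))),255,cv2.LINE_AA,4)
    cv2.fillConvexPoly(im,q(inner),0,cv2.LINE_AA,4)
    for a in (hs,nk): cv2.fillConvexPoly(im,cv2.convexHull(q(a)),255,cv2.LINE_AA,4)
    return im/255.
from scipy.optimize import minimize
mm=cv2.GaussianBlur(m.astype(float),(0,0),1.5)
cost=lambda p:((cv2.GaussianBlur(render(p),(0,0),1.5)-mm)**2).sum()
best=None
for yaw in map(float,sys.argv[8:] or [-.25,-.15,-.05]):
    r=minimize(cost,[float(sys.argv[6]),float(sys.argv[7]),yaw],method='Nelder-Mead',options=dict(initial_simplex=np.array([float(sys.argv[6]),float(sys.argv[7]),yaw])+np.array([[0,0,0],[.015,0,0],[0,.015,0],[0,0,.15]]),xatol=1e-4,fatol=.01))
    if best is None or r.fun<best.fun: best=r
print(best.x.round(4),best.fun,mm.sum()); p=best.x
for k in (.066,.085): print('grip',k,(p[0]-k*np.cos(p[2])).round(4),(p[1]-k*np.sin(p[2])).round(4))
s=bot.observe(); print(s['position'],s['tool_rot'])
E
python3 seg.py w10.png 335 120 430 260 .487 .268
```

```text
comp [ 355  143   48  110 1406]
[ 0.5006  0.2595 -0.2741] 185.95557903377403 1406.0000000000005
grip 0.066 0.437 0.2774
grip 0.085 0.4187 0.2825
[0.42180696 0.19828515 0.32498141] [3.14152706e+00 2.00894999e-04 2.91774885e+00]
```

Request:
apply_moves --claw '[0.085, 0.085, 0.085, 0.085, 0.085, 0.085]' --xyz '[[0.001, 0.027, 0.03], [0.001, 0.027, 0.04], [0.001, 0.0263, 0.04], [0, 0, 0.015], [0, 0, 0], [0, 0, 0]]' --twist '[[0, 0, 0], [0, 0, 0], [0, 0, 0], [0, 0, 0.05], [0, 0, 0], [0, 0, 0]]'

```text
clock: 25.9
position: [0.4367, 0.2777, 0.2006]
tool_rot: [3.142, 0.0, 2.87]
force: [0.2, -0.9, 0.6]
grip_width: 0.0854
finger_force: 0.0
```

```bash
python3 look.py wrist w11.png loupe lens; python3 seg.py w11.png 270 60 400 330 .50 .26
```

```text
vfov 67.59323286514734 324.78614931346567 238.58282043491704 cam [0.36  0.3   0.369] dir [ 0.299 -0.083 -0.95 ] right [ 0.27  0.96 -0.  ]
loupe [([0.488, 0.265, 0.011], 0.59, [325.0, 253.0]), ([0.392, -0.053, 0.008], 0.59, [13.0, 245.0])]
lens [([0.486, 0.27, 0.011], 0.92, [329.0, 250.0])]
26.05 [0.4369 0.2781 0.2012] [3.1399e+00 1.3000e-03 2.8696e+00] [-0.76  0.36  0.1   1.89 -0.05  0.9   0.66]
comp [296 211  59  83 890]
[ 0.5002  0.2595 -0.3394] 1613.7618246079207 890.0000000000002
grip 0.066 0.438 0.2814
grip 0.085 0.4201 0.2878
[0.43693621 0.27807674 0.20124032] [3.13987207e+00 1.25536906e-03 2.86962509e+00]
```

Run:
```python
import cv2
g=cv2.imread('pics/w11.png').max(2)[110:310:4,280:380:3]
for i,r in enumerate(g): print(110+4*i,''.join('#' if v<50 else '+' if v<80 else '-' if v<110 else ' ' for v in r))
```

```text
110                                   
114                                   
118                                   
122                                   
126                                   
130                                   
134                                   
138                                   
142                                   
146                                   
150 --                                
154 ---         +++++-                
158 -----       +++++-                
162 ------      +++---                
166 ------      +++---                
170    -        +++---                
174             ++----                
178             ++----                
182             ++----                
186             ++----                
190             ++----                
194             ++----                
198             ------                
202             +-----                
206             -+++++                
210             ++++++                
214             ++++++                
218             ++++++                
222             -++++-                
226              ++++-                
230              ++++-                
234            -++++++--              
238          ++++++######-            
242        -+++-      -###+           
246       -++           -##+          
250      -++              ##-         
254      -+                ##         
258      +-                -#-        
262      +-                -#-        
266     -+-                -#-        
270      ++                +#-        
274      -+-              -##         
278       ++-            -##-         
282        +++          +##-          
286         +###-----+####            
290          -+########+-             
294             -----                 
298                                   
302                                   
306
```

```bash
sed -i 's/<70)/<105)/' seg.py; python3 seg.py w11.png 290 145 375 300 .50 .26; python3 seg.py w10.png 335 120 430 260 .50 .26
```

```text
comp [ 293  151   63  144 2743]
[ 0.5007  0.2603 -0.2684] 217.3830044898972 2743.0000000000005
grip 0.066 0.437 0.2778
grip 0.085 0.4187 0.2828
[0.43693621 0.27807674 0.20124032] [3.13987207e+00 1.25536906e-03 2.86962509e+00]
comp [ 354  142   50  112 1805]
[ 0.5007  0.2596 -0.2774] 126.45519219332256 1805.0000000000005
grip 0.066 0.4372 0.2776
grip 0.085 0.4189 0.2828
[0.43693621 0.27807674 0.20124032] [3.13987207e+00 1.25536906e-03 2.86962509e+00]
```

Request:
apply_moves --claw '[0.05, 0.05, 0.05, 0.05, 0.05, 0.05, 0.05, 0.05, 0.05, 0, 0, 0, 0, 0, 0]' --xyz '[[0, 0, 0.03], [0, 0, 0.04], [0, 0, 0.04], [0, 0, 0.035], [0, 0, 0.025], [0, 0, 0.015], [0, 0, 0.01], [0, 0, 0], [0, 0, 0], [0, 0, 0], [0, 0, 0], [0, 0, 0], [0, 0, 0], [0, 0, 0], [0, 0, 0]]' --twist '[[0, 0, 0], [0, 0, 0], [0, 0, 0], [0, 0, 0], [0, 0, 0], [0, 0, 0], [0, 0, 0], [0, 0, 0], [0, 0, 0], [0, 0, 0], [0, 0, 0], [0, 0, 0], [0, 0, 0], [0, 0, 0], [0, 0, 0]]' --force 60

```text
clock: 27.55
position: [0.4363, 0.2783, 0.0048]
tool_rot: [-3.142, -0.0, 2.87]
force: [-0.2, -0.2, 0.2]
grip_width: -0.0002
finger_force: 0.0
```

```bash
python3 look.py wrist w12.png loupe lens; python3 look.py side s12.png loupe lens; python3 look.py scene c12.png loupe lens
python3 - <<'E'
import cv2
g=cv2.imread('pics/w12.png').max(2)[0:420:9,180:480:5]
for i,r in enumerate(g): print(9*i,''.join('#' if v<50 else '+' if v<80 else '-' if v<110 else '.' if v<160 else ' ' for v in r))
E
```

```text
vfov 67.59323286514734 324.78614931346567 238.58282043491704 cam [0.36  0.301 0.173] dir [ 0.299 -0.083 -0.951] right [ 0.27  0.96 -0.  ]
loupe [([0.409, 0.282, 0.029], 0.69, [313.0, 252.0])]
lens []
27.7 [0.4363 0.2783 0.0048] [3.1416 0.     2.8698] [-0.72  0.67  0.06  2.02 -0.08  0.46  0.69]
vfov 46.06379902546352 321.5123461998153 235.21177020411943 cam [-0.286  0.887  0.808] dir [ 0.592 -0.651 -0.475] right [-0.73 -0.68  0.02]
loupe [([0.462, 0.282, 0.006], 0.88, [251.0, 351.0]), ([0.376, -0.077, 0.013], 0.23, [384.0, 297.0])]
lens [([0.466, 0.285, 0.008], 0.63, [249.0, 350.0])]
27.85 [0.4363 0.2783 0.0048] [-3.1415 -0.      2.8697] [-0.72  0.67  0.06  2.02 -0.08  0.46  0.69]
vfov 52.609671861415116 323.1380633974717 230.08655257334883 cam [ 0.769 -0.596  0.983] dir [-0.209  0.482 -0.851] right [ 0.93  0.38 -0.01]
loupe [([0.491, 0.261, 0.007], 0.85, [353.0, 136.0])]
lens []
28.0 [0.4363 0.2783 0.0048] [-3.1415 -0.      2.8698] [-0.72  0.67  0.06  2.02 -0.08  0.46  0.69]
0 #############--------+-----+++------------.                 
9 #############------------------------        
[... 2230 characters left out ...]
............####+++#+++###+..................     
333 ......................####++##+++####.......................
342 .....................#######+#+#######......................
351 .........+######...-###################-...######+..........
360 ......##############################################+.......
369 ..-#####################################################-...
378 ###########################################################-
387 ############################################################
396 ############################..-#############################
405 #######  +##################...##################+.-########
414 ####+  #####################...#####################..######
```

```bash
python3 - <<'E'
from h import *; import pickle
f=pickle.load(open('pics/w12.png.pkl','rb'))
rot=R.from_euler('z',-.27); o=np.array([.5007,.26,0])
for x,z in [(-.12,.026),(-.12,0),(-.077,.026),(-.066,.026),(-.05,.026)]: print(x,z,proj(f,rot.apply([x,0,z])+o).round(1), 'edges',proj(f,rot.apply([x,.009,z])+o).round(0),proj(f,rot.apply([x,-.009,z])+o).round(0))
print('tcp',proj(f,[.4363,.2783,.0048]), proj(f,[.4363,.2783,.024]))
print(onz(f,322,187,.026), onz(f,322,187,.026)-o)
E
python3 seg.py c12.png 320 95 385 160 .50 .26
```

```text
-0.12 0.026 [320. 190.] edges [342. 190.] [298. 190.]
-0.12 0 [320.7 180.2] edges [339. 180.] [302. 180.]
-0.077 0.026 [320.6 284.9] edges [341. 285.] [301. 285.]
-0.066 0.026 [320.7 306.7] edges [340. 307.] [301. 307.]
-0.05 0.026 [320.8 336.8] edges [340. 337.] [302. 337.]
tcp [322.01048652 284.82460956] [321.70205527 302.74904918]
[0.38406722 0.29313107 0.026     ] [-0.11663278  0.03313107  0.026     ]
comp [320  95  49  54 874]
[ 0.5005  0.2565 -0.3875] 360.17456575574755 874.0000000000002
grip 0.066 0.4394 0.2814
grip 0.085 0.4218 0.2886
[0.43625045 0.27827277 0.00482494] [-3.14153045e+00 -2.16235500e-05  2.86982299e+00]
```

Request:
apply_moves --claw '[0.085, 0.085, 0.085, 0.085, 0.085]' --xyz '[[0, 0, 0], [0, 0, 0], [0, 0, 0], [0, 0, 0], [0, 0, 0]]' --twist '[[0, 0, 0], [0, 0, 0], [0, 0, 0], [0, 0, 0], [0, 0, 0]]'

```text
clock: 28.5
position: [0.4363, 0.2783, 0.0048]
tool_rot: [3.142, 0.0, 2.87]
force: [-0.3, -0.4, -1.3]
grip_width: 0.0721
finger_force: 0.0
```

```bash
python3 look.py wrist w13.png loupe lens
python3 - <<'E'
import cv2
g=cv2.imread('pics/w13.png').max(2)[170:480:6,150:500:5]
for i,r in enumerate(g): print(170+6*i,''.join('#' if v<40 else '+' if v<70 else '-' if v<105 else '.' if v<160 else ' ' for v in r))
E
```

```text
vfov 67.59323286514734 324.78614931346567 238.58282043491704 cam [0.36  0.301 0.173] dir [ 0.299 -0.083 -0.951] right [ 0.27  0.96 -0.  ]
loupe [([0.477, 0.273, 0.016], 0.58, [334.0, 366.0])]
lens [([0.474, 0.274, 0.01], 0.56, [333.0, 354.0])]
28.65 [0.4363 0.2783 0.0049] [3.1416 0.     2.8698] [-0.72  0.67  0.06  2.02 -0.08  0.46  0.69]
170 ...............---------                                              
176 ...............----------..                                           
182 ...............-----------...                                         
188 ...............------------.   ++-----                                
194 ...............-------------.  +-------.                              
200 ...............------------...-+-------.                              
206 ................---------.....-+-------..                             
212 .................-------......-+-----++..                             
218 ...................---........-+---++++..                             
224 ..............................-+++++++-..                             
230 ......
[... 2439 characters left out ...]
###.....+################
428 ##################    .#########################-....#################
434 #-..##############- +##############################-###############++#
440     ###############################################################+++
446     +##############################################################+++
452     .#############################################################++++
458      #############################################################++++
464      +############################################################++++
470      .###########################################################+++++
476       ###########################################################+++++
```

Request:
apply_moves --claw '[0.05, 0.05, 0.05, 0.05, 0.05, 0.05, 0.05]' --xyz '[[0, 0, 0], [0, 0, 0], [0, 0, 0], [0, 0, 0.006], [0, 0, 0.004], [0, 0, 0.003], [0, 0, 0]]' --twist '[[0, 0, 0], [0, 0, 0], [0, 0, 0], [0, 0, 0], [0, 0, 0], [0, 0, 0], [0, 0, 0]]'

```text
clock: 29.35
position: [0.436, 0.2781, -0.0088]
tool_rot: [-3.141, -0.001, 2.87]
force: [0.5, -0.1, -0.4]
grip_width: 0.0504
finger_force: 0.0
```

Request:
apply_moves --claw '[0.05, 0.05, 0.05, 0.0, 0.0, 0.0, 0.0, 0.0, 0.0]' --xyz '[[0, 0, 0.003], [0, 0, 0.002], [0, 0, 0], [0, 0, 0], [0, 0, 0], [0, 0, 0], [0, 0, 0], [0, 0, 0], [0, 0, 0]]' --twist '[[0, 0, 0], [0, 0, 0], [0, 0, 0], [0, 0, 0], [0, 0, 0], [0, 0, 0], [0, 0, 0], [0, 0, 0], [0, 0, 0]]'

```text
clock: 30.25
position: [0.4363, 0.2783, -0.0128]
tool_rot: [3.141, 0.0, 2.87]
force: [-1.4, -1.1, 6.8]
grip_width: 0.0166
finger_force: 59.2
```

Request:
apply_moves --claw '[0, 0, 0, 0, 0, 0, 0, 0, 0, 0, 0]' --xyz '[[0, 0, -0.005], [0, 0, -0.015], [0, 0, -0.03], [0, 0, -0.04], [0, 0, -0.04], [0, 0, -0.04], [0, 0, -0.04], [0, 0, -0.03], [0, 0, -0.01], [0, 0, 0], [0, 0, 0]]' --twist '[[0, 0, 0], [0, 0, 0], [0, 0, 0], [0, 0, 0], [0, 0, 0], [0, 0, 0], [0, 0, 0], [0, 0, 0], [0, 0, 0], [0, 0, 0], [0, 0, 0]]'

```text
clock: 31.35
position: [0.4358, 0.278, 0.2359]
tool_rot: [-3.141, -0.001, 2.87]
force: [0.2, -0.2, -0.9]
grip_width: 0.0162
finger_force: 58.7
```

Run:
```python
from h import *; import pickle
f=pickle.load(open('pics/w4.png.pkl','rb'))
g=f['img'].max(2)
for v in range(336,384,2): print(v,''.join('#' if x<40 else '+' if x<80 else '-' if x<115 else '.' if x<160 else ' ' for x in g[v,460:570:2]))
ys=np.array([-np.sin(.33),np.cos(.33)]); pt=np.array([.517,.0732])
# model: pointer from collar (r=12 from post) to 28mm toward dish; 3mm thick
for z in (.14,.145,.15,.155):
    tip=pt-.028*ys; print(z,'tip',proj(f,[*tip,z]).round(1),'post',proj(f,[*pt,z]).round(1),'collar top/bot centre',proj(f,[*pt,z+.008]).round(1),proj(f,[*pt,z-.008]).round(1))
```

```text
336   ..............--++++###########-.....................
338 .................-+++#############-....................
340  .................-+###############-...................
342  .................-#################-..................
344  .................-##################-.................
346 .................-+###################-................
348 ...............---#####################+----...........
350 .......-+++++++++######################+-..............
352 .......+################################+..............
354 ......-+#################################-.  ..........
356 ......-+#######################+++++#####+.  ..........
358 ......-#######################+-----+####+.  ..........
360 -.....-+#####################+-------+###+.............
362 +-.....-------------+########+++------+###-............
364 ##+-................-+#######++--------+#+-............
366 ###+--...............-#######++---------+-.............
368 #####+-...............+######+++----------.............
370 ######++-.............-+######+++-----+---.............
372 ########+-.............-+######++--++------............
374 #########++-............-+######++++--------...........
376 ###########+--...........-++####++++--------...........
378 #############+-............---+++-++---------..........
380 ##############+--................--++---------.........
382 ################+-................-++--------+--.......
0.14 tip [467.1 346. ] post [510.5 345.5] collar top/bot centre [516.8 353.1] [504.6 338.4]
0.145 tip [470.  350.7] post [514.4 350.2] collar top/bot centre [520.9 358.1] [508.2 342.8]
0.15 tip [473.2 355.6] post [518.4 355.1] collar top/bot centre [525.3 363.3] [512.  347.3]
0.155 tip [476.4 360.7] post [522.7 360.2] collar top/bot centre [529.8 368.8] [516.  352.1]
```

Request:
apply_moves --claw '[0, 0, 0, 0, 0, 0, 0, 0, 0, 0, 0, 0, 0, 0, 0, 0, 0, 0, 0, 0]' --xyz '[[-0.007, -0.015, 0], [-0.014, -0.03, 0], [-0.014, -0.03, 0], [-0.014, -0.03, 0], [-0.014, -0.03, 0], [-0.014, -0.03, 0], [-0.014, -0.03, 0], [-0.014, -0.03, 0], [-0.014, -0.03, 0], [-0.013, -0.028, 0], [-0.007, -0.015, 0], [0, 0, 0], [0, 0, 0], [0, 0, 0], [0, 0, 0], [0, 0, 0], [0, 0, 0], [0, 0, 0], [0, 0, 0], [0, 0, 0]]' --twist '[[0, 0, 0], [0, 0, 0], [0, 0, 0], [0, 0, 0], [0, 0, 0], [0, 0, 0], [0, 0, 0], [0, 0, 0], [0, 0, 0], [0, 0, 0], [0, 0, -0.06], [0, 0, -0.1], [0, 0, -0.12], [0, 0, -0.12], [0, 0, -0.12], [0, 0, -0.12], [0, 0, -0.1], [0, 0, -0.08], [0, 0, 0], [0, 0, 0]]'

```text
clock: 33.35
position: [0.4896, -0.0466, 0.2361]
tool_rot: [3.141, -0.001, -2.597]
force: [0.6, 0.4, -0.8]
grip_width: 0.0161
finger_force: 58.7
```

```bash
python3 look.py wrist w14.png lens focus_mark stand nut_1
python3 - <<'E'
import cv2
g=cv2.imread('pics/w14.png').max(2)[100:440:7,150:560:5]
for i,r in enumerate(g): print(100+7*i,''.join('#' if v<40 else '+' if v<70 else '-' if v<105 else '.' if v<160 else ' ' for v in r))
E
```

```text
vfov 67.59323286514734 324.78614931346567 238.58282043491704 cam [ 0.422 -0.086  0.404] dir [ 0.264  0.16  -0.951] right [-0.52  0.85  0.  ]
lens [([0.484, -0.051, 0.272], 0.68, [320.0, 306.0])]
focus_mark [([0.514, 0.064, 0.153], 0.87, [426.0, 328.0])]
stand []
nut_1 []
33.6 [ 0.4901 -0.0461  0.2367] [ 3.1415e+00 -2.0000e-04 -2.5943e+00] [-0.12  0.27  0.12  1.91 -0.04  0.96  2.13]
100 ........--                         +#      .-.                   .-.-##+-.---.-...
107 ........--                         .++    .--                      .----.......--.
114 ........--                         ..++----.                      ....-..........-
121 ........--                          ........                      .....-..........
128 ........--                            ...                        ........-........
135 ........--                                                      ..................
142 ........-+                                                      ..................
149 ........-+                                                     ...................
156 ........-+     
[... 2847 characters left out ...]
 -++
387 #########++++++++++###########-         -###########++++++#############-      ++-+
394 #########++++++++++##########- .         +###########++++++##############-  .+++++
401 ########+-++++++++###########.  .        -#####+#####+++++++#+#############+++++++
408 #######+ .++++++++###########.   ..      -###########+++++++#. +#############+++++
415 ######. -##++++++############.     ..   .-############++++++##- .###############++
422 #####-.#####+++###############+..    ..-+################+######.+################
429 #########+######################################+#################################
436 ############### -###############################+#####. ##########################
```

Request:
apply_moves --claw '[0, 0, 0, 0, 0, 0, 0, 0, 0]' --xyz '[[0, 0, 0.01], [0, 0, 0.02], [0, 0, 0.025], [0, 0, 0.02], [0, 0, 0.016], [0, 0, 0.01], [0, 0, 0.006], [0, 0, 0], [0, 0, 0]]' --twist '[[0, 0, 0], [0, 0, 0], [0, 0, 0], [0, 0, 0], [0, 0, 0], [0, 0, 0], [0, 0, 0], [0, 0, 0], [0, 0, 0]]'

```text
clock: 34.5
position: [0.4904, -0.0461, 0.1302]
tool_rot: [-3.141, 0.0, -2.593]
force: [0.1, -0.6, -0.9]
grip_width: 0.0163
finger_force: 58.7
```

```bash
python3 look.py wrist w15.png focus_mark; for c in scene side; do python3 look.py $c $c'15.png' lens loupe focus_mark nut_1 scoop_tray; done
python3 - <<'E'
from h import *; import pickle
f=pickle.load(open('pics/w15.png.pkl','rb')); s=bot.observe(); p=s['position']; y=s['tool_rot'][2]-np.pi
x=np.array([np.cos(y),np.sin(y),0]); print('handle end top pred',proj(f,p-.054*x+[0,0,.0388]),'lens',p+.066*x+[0,0,.0198])
g=f['img'].max(2)
print('col325',[(v,int(g[v,325])) for v in range(170,215,3)])
# scene / side: model ring centre and pointer predicted pixels, with local ascii
for c,uv in (('scene',None),('side',None)):
    q=pickle.load(open(f'pics/{c}15.png.pkl','rb')); L=p+.066*x+[0,0,.0198]; F=np.array([.526,.046,.1495])
    print(c,'lens px',proj(q,L).round(1),'tip px',proj(q,F).round(1))
    u,v=proj(q,L).round().astype(int); G=q['img'].max(2)
    for r in range(v-32,v+34,2): print(r,''.join('#' if t<45 else '+' if t<80 else '-' if t<115 else '.' if t<160 else ' ' for t in G[r,u-50:u+50]))
    print('cols',u-50)
E
```

```text
vfov 67.59323286514734 324.78614931346567 238.58282043491704 cam [ 0.422 -0.086  0.298] dir [ 0.266  0.161 -0.951] right [-0.52  0.85 -0.  ]
focus_mark []
34.6 [ 0.4906 -0.0461  0.1305] [-3.1410e+00  1.0000e-03 -2.5935e+00] [-0.1   0.42  0.1   2.02 -0.06  0.7   2.15]
vfov 52.609671861415116 323.1380633974717 230.08655257334883 cam [ 0.769 -0.596  0.983] dir [-0.209  0.482 -0.851] right [ 0.93  0.38 -0.01]
lens [([0.54, -0.021, 0.15], 0.96, [331.0, 188.0])]
loupe [([0.543, -0.027, 0.151], 0.9, [331.0, 190.0])]
focus_mark [([0.521, 0.067, 0.155], 0.64, [338.0, 154.0])]
nut_1 [([0.559, -0.025, 0.029], 0.52, [338.0, 223.0]), ([0.529, -0.033, 0.025], 0.44, [324.0, 222.0])]
scoop_tray [([0.491, -0.246, 0.005], 0.68, [272.0, 298.0])]
34.9 [ 0.4902 -0.0461  0.13  ] [-3.1414e+00  3.0000e-04 -2.5934e+00] [-0.1   0.42  0.1   2.02 -0.06  0.7   2.15]
vfov 46.06379902546352 321.5123461998153 235.21177020411943 cam [-0.286  0.887  0.808] dir [ 0.592 -0.651 -0.475] right [-0.73 -0.68  0.02]
lens [([0.52, -0.03, 0.154], 0.94, [330.0, 233.0])]
loupe [([0.516, -0.03, 0.149], 0.8, [331.0, 236.0])]
focus
[... 6886 characters left out ...]
                                                             
256 ##########.........             .---                                                              ++
258   ......  ............          .--+                                                             .+-
260               .........         ----                                                             ++-
262                  .......        -+--. --------.......-----.                                      ..+
264 ...-                   ..       .-.-.--------......-....--------.                                   
266 .............         .......------+.-------.........-.------------.                                
cols 267
```

Run:
```python
from h import *; import pickle
for c in ('scene','side'):
    q=pickle.load(open(f'pics/{c}15.png.pkl','rb')); G=q['img'].max(2)
    print(c,[ (z,proj(q,[.517,.073,z]).round(1).tolist()) for z in (.008,.1415,.1495,.1575,.19)])
    th=np.linspace(0,2*np.pi,72); P=np.array([proj(q,[.546+.059*np.cos(t),-.012+.059*np.sin(t),.04]) for t in th]); print('rim bbox',P.min(0).round(1),P.max(0).round(1))
    u,v=proj(q,[.517,.073,.16]).round().astype(int)
    for r in range(v-24,v+26,2): print(r,''.join('#' if t<45 else '+' if t<80 else '-' if t<115 else '.' if t<160 else ' ' for t in G[r,u-25:u+25]))
    print('cols',u-25)
    u,v=proj(q,[.546,-.012,.04]).round().astype(int)
    for r in range(v-30,v+36,3): print(r,''.join('#' if t<60 else '+' if t<100 else '-' if t<140 else '.' if t<185 else ' ' for t in G[r,u-45:u+45]))
    print('cols',u-45)
```

```text
scene [(0.008, [336.2, 190.9]), (0.1415, [336.8, 155.7]), (0.1495, [336.9, 153.3]), (0.1575, [336.9, 151.0]), (0.19, [337.1, 141.0])]
rim bbox [309.3 193.4] [360.1 235.7]
126 ++++++++++-++-.                                   
128 ++++++++--+++-                                    
130 ++++++--+++++.                                    
132 ++----+++++-.                                     
134 ---+++++++-                                       
136 +++++++++.                                        
138 ++++++++-                                         
140 +++++++++.                                        
142 +++++++++.               ..                       
144 +++++++++.              .--.                      
146 +++++++++.              .--.                      
148 ++++++++-.              .--.                      
150 +++++++++-.          .-------.                 ...
152 ++++++++-............+++----+++-..................
154 ++++++--.............++++++++++-..................
156 +++++-...............-++++++++-...................
158 ++--.................--++++++--..............
[... 5506 characters left out ...]
--                        
287          ------+-----------++-..+------------------..-.-......--.                         
290  -     ..  ..         -.+-----..+---------------------------..                            
293 --                          +-..-...++-++++--+++++-..-.         .   .                     
296 -.---  +###-++++          -#--..+-                                                        
299 -.-------------    .-..++#+++++---+.                                              .       
302 -----...-------------+   .--#+#++-.                      .                             .  
305 --.-.-.-.-.........----------- .                                                          
cols 271
```

```bash
python3 -c "
from workcell import bot
print(bot.job_done())"
```

```text
the job is handed in; nothing more can be done
None
```

I handed the job in at about 35 s on the robot's clock; no verdict came back. By my last measurements the three nuts are in the dish, the empty tray stands released on the worktop (I did not measure its tilt), and the loupe is held level with its lens within about 4 mm of the dish's axis and of the pointer's height (about 150 mm).

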